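Lay up the model crane's hoist drum

ROBOT

A 6-joint arm with a two-finger parallel gripper is mounted at the origin on the work surface. World frame = base frame: x ahead of the robot, y to its left, z up, the work surface at z = 0. Lengths are in m, angles in degrees, forces in N, time in s.
With the tool pointing down it reaches from about 0.3 to 0.825 m from the base axis. Payload 5.4 kg.
Tool frame: the origin (TCP) lies at the very end of the fingers, on their centre line; the grasp point (between the pads) lies 19 mm behind it (manip.hold_point_z is the distance from the TCP to the grasp point, in m); z points along the fingers, y is the direction in which the jaws open and shut (so a half turn about z gives the same grasp; the last joint's range is limited). The gripper opens to 92 mm and grips with 3 to 60 N. Pads are 20 mm wide; open, the fingers measure 128 mm over their backs; the gripper's body (75 mm by 189 mm) begins 69 mm behind the grasp point.
Start: joints at [-85.835, 9.076, 91.501, -0, 79.423, -12.038], TCP at [0.16, -0.552, 0.215] pointing down, gripper open.
Joint ranges: [-166.64, 166.64], [-54.1, 131.32], [10.49, 154.53], [-73.88, 253.88], [9.74, 151.15], [-171.62, 171.62]. Speed limits (degrees/s): [147.25, 147.25, 180, 180, 180, 180].

INTERFACE

Orientations are given as a 3x3 rotation matrix whose columns are the frame's x, y, z axes.
In Python, from cell import readout, optics, manip, boxes_of, tip_of gives the robot as it stands.
- The arm moves only by the shell command python3 -m inch 'ROWS' [FORCE]. ROWS is JSON, a list of rows, each an object of numbers: "wx", "wy", "wz": the turn, a rotation vector about the tool's x, y, z in units of 8 degrees (1.0 is 8 degrees); "x", "y", "z": the shift along the tool's x, y, z in units of 30 mm (1.0 is 30 mm); "jaw": the closure, from -1 (fully open) to 1 (shut), so that 0 is half open. A call has 1 to 8 rows; each row is the pose to reach, as a shift and turn from the pose commanded when the call began, along the tool's axes at that moment; what a row does not reach only later rows make up. A row lasts 1/10 s, in which the tool goes at most 50 mm and 8.59 degrees, less where a joint would pass 70% of its speed; a pose out of reach is approached as far as the arm can. A call with a gripper value outside its range is refused whole. The fingers move at their own pace and stop on an object; FORCE is the grip in N (left out, the last holds). Time passes only in rows, so rows that repeat a pose let the fingers close. It gives the time, the measured TCP pose, the force and the opening at its end, in the units of the state.
- readout.read_state(): the state, without advancing time (a new reading comes with each control period).
- optics.get_image(name): name is "scene" or "top" or "wrist"; returns a dict with "image" (480x640x3 uint8, red, green, blue), "fovy" (degrees; the focal length in pixels is half the picture's height over the tangent of half this angle, whatever the lens; pixels are square), "cx", "cy" (the principal point, pixels), "world_from_camera" (4x4, takes a point from camera to world coordinates); the wrist camera has in their place "T_tool_cam" (4x4, takes a point from camera to tool coordinates, whose origin is the TCP and whose axes are the flange's). Camera axes: x right, y down, z forward; pixel columns grow to the right and rows downward; lengths in m; the calibration is good to about 2 mm. The wrist camera is an equidistant fisheye: a pixel r from the principal point sees the ray r / f radians off the axis. A picture is of the moment at which its call begins: read the wrist's pose just before it. There is no depth.
- manip.finish_job(): hands the job in, once; it reports no verdict.
Trained networks look in a picture, given as the dict that the camera call returned (one of the last four; its "shot" number tells which), for a name from the list of things; names that differ only in an ending like _2 or _b are one class to them, and where a whole thing is asked for, a point or a joint stands for the part that bears it (a point fixed in the world has none). Each returns a list of dicts, best first, with "p" (0 to 1); they miss things now and then, are a little off and sometimes report something else, mostly with a low value. They report only what shows in the picture. A call takes as long as a camera call.
- boxes_of(label, picture): "centre" ([x, y, z] in m, in the coordinates of the camera as it stood for that picture, good to about 4 mm: the middle of the surface that is visible of it).
- tip_of(label, picture): "centre" ([x, y, z] in m, in the coordinates of the camera as it stood for that picture, good to about 4 mm: a listed point, or the origin of a listed thing).
The state is a dict: "time_s": time; "joints": joint angles; "joint_vel": joint speeds; "tau": joint torques, N m; "tool_pos": TCP position; "eef_rot": TCP orientation; "ft_force": force on the tool from outside, world axes, zero at the start; "torque": the same for the moment, N m; "opening": finger opening in m.
Only numpy, scipy, OpenCV 4.12 (cv2) and the standard library are available. Lean on these libraries where they do the work, as an engineer would, in place of code of your own. Each camera call takes 0.05 s, during which the arm holds its last target.

TASK

Lay up the model crane's winch: flip the cam lever right over to the back to open it, then lower the hoist drum out through the bottom of its slots and lay it by its axle in the two V notches of the cradle. Slide every loose spacer sleeve over the upright storage shaft, right down onto the base or the sleeve below, and finish with the empty crane's cam lever folded fully forward to its closed position again. Leave everything else on the bench where it stands.

Things in the scene. Friction and masses are not known exactly. Their poses are not given: they have to be found in the camera images.
- crane: fixed grey crane on a blue quay block (x from +45 mm, y +-135, 50 high); origin on the bench under the middle of the home axle; +x = back to quay and mast, y along the axle. Two slotted cheek plates, 10 mm thick, inner faces y +-62, x -42 to +66, z 60 to 112 mm, overhang the quay; open between them above, below and in front. Mast x 130, y +85, 250 high; cross member x 67-103, top z 85
- axle_home (a point): axle centre when the drum is home: crane (0, 0, 90) mm, axes as the crane's. Each cheek's slot is L-shaped: at home the axle lies at the back on a ledge that falls 7 degrees to the back (it stays there by itself with the lever open), under a roof 12 mm above its centre; the ledge ends 12 mm in front of home
- slot_mouth (a point): crane (-22, 0, 60) mm: bottom of the slots' downward leg, open below, 20 mm wide (x -32 to -12 mm). The drum comes out by raising it about 4 mm, drawing it 22 mm towards crane -x, lowering it 38 mm or more, then away towards -x; axes as the crane's
- cam_lever (a joint): cam lever outside the crane's -y cheek, hinge along crane y; 0 = closed: handle level, pointing to -x, its cam lobe just in front of the axle's end so the drum cannot come forward; grows as the handle swings up and over to the back; 1.57 = straight up; stop at 2.6 rad. Open = well past upright, to the back. Stiff hinge (0.06 N m), stays where it is left
- lever_pivot (a point): fixed point on the lever's hinge line, at the middle of the handle's width: crane (-14, -94, +117) mm; axes as the crane's
- lever_grip (a point): point in the middle of the lever's handle, 66 mm from the pivot and 14 mm from its free end; the handle is a flat dark steel bar 80 mm long, 10 mm wide (along crane y), 12 mm deep; axes turn with the lever, its -x runs from the pivot to the free end
- drum: hoist drum, 0.25 kg, loose; origin at its centre, y = the axle's axis (it may have turned about it). Barrel dia 36 mm, y +-38 mm (grip it across the barrel in the middle); hexagonal end flanges 44 mm across flats, y 38 to 46 mm; round steel axle dia 10 mm, 168 mm long overall
- cradle: fixed grey cradle: base 85 x 165 x 8 mm, origin at the centre of its underside, y along the laid axle; two upright V notches (90 degrees, mouth about 45 mm wide, 10 mm thick, centred at y = +-67 mm, top at z 66 mm), open between
- cradle_seat (a point): the drum's centre when its axle lies in both V notches: 50 mm above the cradle's origin; axes as the cradle's. The drum may lie either way round
- stand: fixed storage stand: round base dia 56 mm, 10 mm high, with an upright steel shaft dia 14 mm, 70 mm tall above the base, tapered over its top 6 mm; origin at the centre of the base's underside
- shaft_foot (a point): on the shaft's axis at the top face of the base (10 mm above the bench), z up; the shaft's tip is 70 mm above it
- spacer1: spacer sleeve: plain aluminium ring, outer dia 34, bore 18, height 16 mm, about 30 g, lying flat on the bench at the start; origin at the centre of its underside, z = its axis. May be absent (None). All spacers are alike.
- spacer2: spacer sleeve: plain aluminium ring, outer dia 34, bore 18, height 16 mm, about 30 g, lying flat on the bench at the start; origin at the centre of its underside, z = its axis. May be absent (None). All spacers are alike.
- spacer3: spacer sleeve: plain aluminium ring, outer dia 34, bore 18, height 16 mm, about 30 g, lying flat on the bench at the start; origin at the centre of its underside, z = its axis. May be absent (None). All spacers are alike.
- spacer4: spacer sleeve: plain aluminium ring, outer dia 34, bore 18, height 16 mm, about 30 g, lying flat on the bench at the start; origin at the centre of its underside, z = its axis. May be absent (None). All spacers are alike.
- ferry: bystander: white ferry hull 75 x 270 x 90 mm, origin under its middle, long axis y; leave alone
- container1: bystander: orange container 120 x 50 x 52 mm, lower of a stack of two; leave alone
- container2: bystander: upper orange container; leave alone
- track: bystander: clip-on track extension 200 x 70 x 16 mm lying on the bench, long axis x; leave alone
- screwdriver: bystander: screwdriver lying along its x; leave alone
- mug: bystander: white mug, 90 mm high; leave alone
- bollard: bystander: small dark steel bollard, solid, dia 34, 36 mm high; leave alone

How it is judged:
By the outcome, as a careful person would: the job done as asked, in the order asked, and still so for the second after the job is handed in, with the robot touching nothing.
Of spacer1, spacer2, spacer3, spacer4 only 2 to 4 are there at a start; the rules pass over those that are not, and their reading is None.
At some moment in a run one of spacer1, spacer2, spacer3, spacer4 may be knocked a few centimetres aside while the robot is not near it.
Once in a run the grip may slacken for a moment while it holds something.
It also fails if it takes over 210 s, if anything falls off the work surface, if the arm or the gripper's body presses on something with over 40 N, if the wrist force passes 120 N, or if a joint passes its speed limit or range.

## Working session

There is one attempt and no reset: what is moved stays moved. The work goes in short steps, Python scripts to look and compute and a shell command to move; the robot and the scene stay as the last step left them, time stands still between calls to the robot, and variables do not carry over. Pictures are saved under pics/ and viewed, and the job is handed in when it is done.

```bash
ls -la; mkdir -p pics; python3 - <<'E'
from cell import readout, optics, manip, boxes_of, tip_of
import cv2
s=readout.read_state(); print(s)
print(manip.hold_point_z)
for n in ['scene','top','wrist']:
    p=optics.get_image(n); cv2.imwrite(f'pics/{n}0.png',p['image'][:,:,::-1])
    print(n,{k:v for k,v in p.items() if k!='image'})
E
```

```text
total 12
drwxr-xr-x  3 agent agent 4096 Dec  7 15:49 .
drwxr-xr-x 23 root  root  4096 Dec  7 15:49 ..
drwxr-xr-x  2 agent agent 4096 Dec  7 15:49 pics
{'time_s': 0.0, 'joints': array([-8.58352137e+01,  9.11283635e+00,  9.15711516e+01,  1.67173830e-03,
        7.94207158e+01, -1.20385095e+01]), 'joint_vel': array([ 0.02697935,  0.00327521,  0.06650525, -0.03840697,  0.07531405,
       -0.02443375]), 'tau': array([ 6.01195934e-04, -3.85574305e+01, -3.22104156e+01,  7.01701152e-02,
        3.79681145e-02, -1.66091640e-04]), 'tool_pos': array([ 0.16038893, -0.55154594,  0.21362601]), 'eef_rot': array([[ 9.60279159e-01,  2.79041082e-01, -1.04111413e-04],
       [ 2.79040801e-01, -9.60277513e-01,  1.82468055e-03],
       [ 4.09184986e-04, -1.78125404e-03, -9.99998330e-01]]), 'ft_force': array([ 0.27518381, -0.13989602,  0.25386658]), 'torque': array([-0.02240507,  0.03934326, -0.02218566]), 'opening': 0.0916930938991268}
0.0187
scene {'fovy': 51.15211138938321, 'cx': 312.97892103865496, 'cy': 243.81523455554427, 'world_from_camera': array([[ 0.50080481,  0.54961196, -0.66867125,  1.2306708
[... 409 characters left out ...]
e-01,  1.19867321e-03,  1.29679808e-02,
         4.75433255e-02],
       [-1.30213564e-02, -7.49878094e-02, -9.97099430e-01,
         1.61691716e+00],
       [ 0.00000000e+00,  0.00000000e+00,  0.00000000e+00,
         1.00000000e+00]]), 'shot': 2}
wrist {'fovy': 65.70646984690485, 'cx': 320.14007601890216, 'cy': 231.8405333450385, 'T_tool_cam': array([[-7.28865633e-04, -9.58790869e-01, -2.84111841e-01,
         8.04012622e-02],
       [ 9.99999733e-01, -7.14132157e-04, -1.55438955e-04,
        -3.16891175e-04],
       [-5.38599509e-05, -2.84111879e-01,  9.58791133e-01,
        -1.70065528e-01],
       [ 0.00000000e+00,  0.00000000e+00,  0.00000000e+00,
         1.00000000e+00]]), 'shot': 3}
```

View pics/scene0.png

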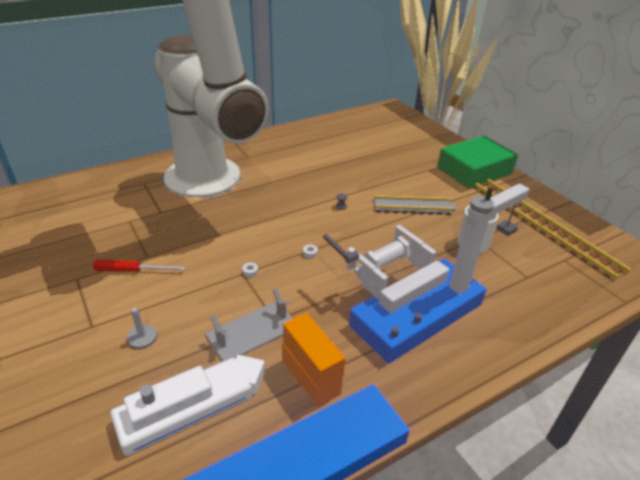

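View pics/top0.png

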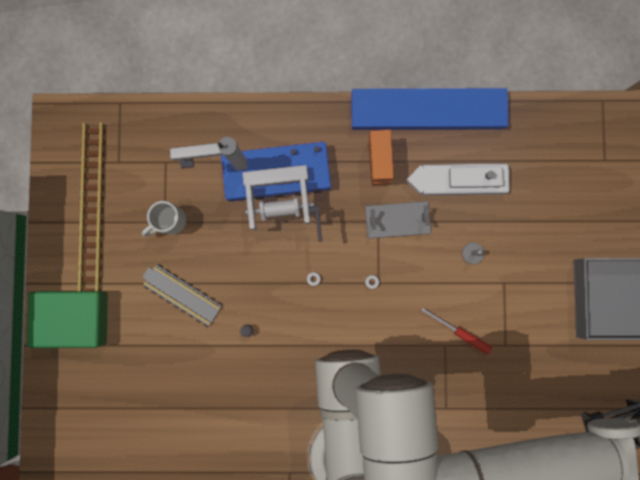

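View pics/wrist0.png

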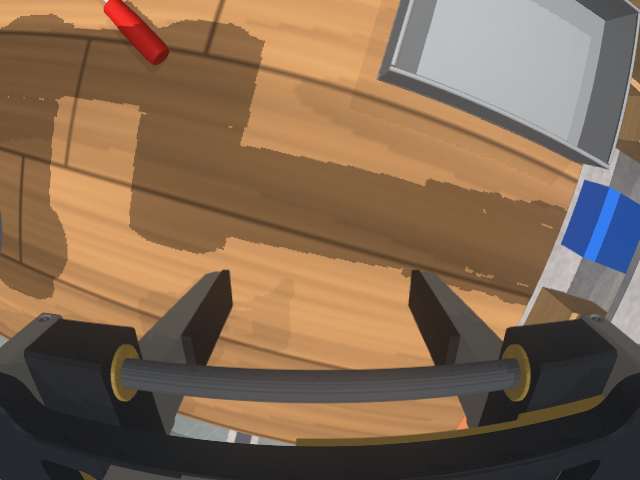

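```bash
cat > h.py <<'E'
import numpy as np, cv2
from cell import readout, optics, manip, boxes_of, tip_of
def Twc(p,s=None):
    if 'world_from_camera' in p: return p['world_from_camera']
    T=np.eye(4);T[:3,:3]=s['eef_rot'];T[:3,3]=s['tool_pos'];return T@p['T_tool_cam']
def grab(n):
    s=readout.read_state(); p=optics.get_image(n); p['T']=Twc(p,s); return p
def f(p): return 240/np.tan(np.radians(p['fovy']/2))
def ray(p,u,v):
    F=f(p); x=(u-p['cx']);y=(v-p['cy'])
    if 'T_tool_cam' in p:
        r=np.hypot(x,y);t=r/F; d=np.array([np.sin(t)*x/max(r,1e-9),np.sin(t)*y/max(r,1e-9),np.cos(t)])
    else: d=np.array([x/F,y/F,1.])
    T=p['T']; return T[:3,3],T[:3,:3]@d
def onz(p,u,v,z):
    o,d=ray(p,u,v); return o+d*(z-o[2])/d[2]
def proj(p,X):
    T=np.linalg.inv(p['T']); c=T[:3,:3]@np.asarray(X)+T[:3,3]; F=f(p)
    if 'T_tool_cam' in p:
        r=np.hypot(c[0],c[1]);t=np.arctan2(r,c[2]); k=F*t/max(r,1e-9)
        return p['cx']+k*c[0],p['cy']+k*c[1]
    return p['cx']+F*c[0]/c[2],p['cy']+F*c[1]/c[2]
def w(p,c): return (p['T']@np.append(c,1))[:3]
def rel(pos,R=None,s=None):
    """units rows from current measured pose to target"""
    s=s or readout.read_state()
    from scipy.spatial.transform import Rotation as Ro
    d=s['eef_rot'].T@(np.array(pos)-s['tool_pos'])/0.03
    o=[0,0,0]
    if R is not None:
        o=Ro.from_matrix(s['eef_rot'].T@R).as_rotvec(degrees=True)/8
    return np.round(d,3),np.round(o,3)
E
python3 - <<'E'
from h import *
names="crane axle_home slot_mouth cam_lever lever_pivot lever_grip drum cradle cradle_seat stand shaft_foot spacer1 ferry container1 container2 track screwdriver mug bollard".split()
for cam in ['top','scene']:
    p=grab(cam)
    for n in names:
        for fn in (tip_of,boxes_of):
            try: r=fn(n,p)
            except Exception as e: print(n,e);continue
            print(cam,n,fn.__name__,[(round(q['p'],2),np.round(w(p,q['centre'])*1000).tolist()) for q in r[:6] if q['p']>.15])
E
```

```text
top crane call [(0.19, [604.0, 472.0, 0.0])]
top crane call [(0.81, [725.0, 210.0, 51.0]), (0.46, [443.0, -54.0, 16.0])]
top axle_home call [(0.93, [617.0, 184.0, 93.0]), (0.45, [608.0, -118.0, 1.0])]
top axle_home call [(0.86, [719.0, 215.0, 52.0])]
top slot_mouth call []
top slot_mouth call [(0.96, [721.0, 210.0, 48.0]), (0.46, [606.0, 481.0, 35.0])]
cam_lever it knows: axle_home, bollard, container, cradle, cradle_seat, crane, drum, ferry, lever_grip, lever_pivot, mug, screwdriver, shaft_foot, slot_mouth, spacer, stand, track
top cam_lever call [(0.6, [598.0, 85.0, 128.0]), (0.47, [723.0, 210.0, 50.0])]
top lever_pivot call [(0.78, [616.0, 89.0, 119.0])]
top lever_pivot call [(0.75, [718.0, 213.0, 50.0])]
top lever_grip call [(0.62, [554.0, 82.0, 123.0])]
top lever_grip call [(0.45, [595.0, 86.0, 120.0])]
top drum call [(0.96, [622.0, 180.0, 92.0])]
top drum call [(0.98, [619.0, 184.0, 109.0]), (0.67, [299.0, -299.0, 26.0])]
top cradle call [(0.74, [612.0, -119.0, 1.0]), (0.4, [317.0, -267.0, 1.0]), (0.27, [753.0, -68.0, 53.0])]
top cradle call [(0.83, [608.0, -119.0, 9.0]), (0.27
[... 3386 characters left out ...]
0, -95.0, 34.0])]
scene container2 call [(0.93, [753.0, -69.0, 4.0]), (0.71, [752.0, -71.0, 54.0]), (0.51, [449.0, 101.0, 0.0]), (0.34, [617.0, 91.0, 114.0])]
scene container2 call [(0.95, [767.0, -80.0, 104.0]), (0.56, [788.0, -95.0, 34.0])]
scene track call [(0.65, [409.0, 445.0, -3.0]), (0.26, [443.0, -52.0, 0.0])]
scene track call [(0.95, [411.0, 440.0, 9.0]), (0.18, [727.0, -295.0, 31.0])]
scene screwdriver call [(0.9, [320.0, -265.0, -3.0])]
scene screwdriver call [(0.95, [307.0, -298.0, 20.0])]
scene mug call []
scene mug call [(0.55, [638.0, 462.0, 58.0]), (0.29, [637.0, 179.0, 105.0])]
scene bollard call [(0.51, [322.0, 276.0, 0.0])]
scene bollard call [(0.44, [327.0, 268.0, 21.0])]
```

The scene picture shows crane (lever pointing toward the robot), cradle, stand and two spacers (≈(250,269), (310,251)); in the top picture they are at (372,282) and (314,279). Next I refine poses by overlaying the models.

```bash
cat > ov.py <<'E'
from h import *
def box(T,x0,x1,y0,y1,z0,z1):
    P=[(x,y,z) for x in(x0,x1) for y in(y0,y1) for z in(z0,z1)]
    E=[(i,j) for i in range(8) for j in range(i+1,8) if bin(i^j).count('1')==1]
    return [(T(P[i]),T(P[j])) for i,j in E]
def fr(x,y,yaw,z=0):
    c,s=np.cos(np.radians(yaw)),np.sin(np.radians(yaw))
    return lambda p:(x+(c*p[0]-s*p[1])/1000,y+(s*p[0]+c*p[1])/1000,z+p[2]/1000)
def ring(T,r,z,n=40): 
    P=[T((r*np.cos(t),r*np.sin(t),z)) for t in np.linspace(0,2*np.pi,n)]
    return list(zip(P[:-1],P[1:]))
def craneL(T):
    L=[]
    for s in(62,-72): L+=box(T,-42,66,s,s+10,60,112)
    L+=box(T,67,103,-72,72,85,85)
    L+=[(T((0,-84,90)),T((0,84,90)))]
    L+=box(T,-94,-14,-99,-89,111,123)
    return L
def cradleL(T):
    L=box(T,-42.5,42.5,-82.5,82.5,0,8)
    for y in(-67,67):
        for d in(-5,5): L+=[(T((-22.5,y+d,66)),T((0,y+d,43))),(T((22.5,y+d,66)),T((0,y+d,43)))]
    return L
def draw(p,L,name,crop,k):
    u0,v0,u1,v1=crop
    im=cv2.resize(np.ascontiguousarray(p['image'][v0:v1,u0:u1,::-1]),None,fx=k,fy=k,interpolation=cv2.INTER_CUBIC)
    for (a,b),col in L:
        pa=[(np.array(proj(p,q))-[u0,v0]+.5)*k for q in(a,b)]
        cv2.line(im,*[tuple(int(round(t*16)) for t in q) for q in pa],col,1,cv2.LINE_AA,4)
    cv2.imwrite(name,im)
E
python3 - <<'E'
from ov import *
C=(0,255,0);M=(255,0,255)
L=[(l,C) for l in craneL(fr(.621,.183,5))]+[(l,M) for l in cradleL(fr(.605,-.119,3))]
L+=[(l,M) for T in [fr(.514,-.311,0)] for l in ring(T,28,10)+ring(T,7,80)]
for x,y in((.449,.099),(.441,-.052)): L+=[(l,M) for l in ring(fr(x,y,0),17,16)]
p=grab('top'); draw(p,L,'pics/t1.png',(210,130,490,300),2.85)
p=grab('scene'); draw(p,L,'pics/s1.png',(100,170,520,420),1.9)
E
```

```text
(no output)
```

View pics/t1.png

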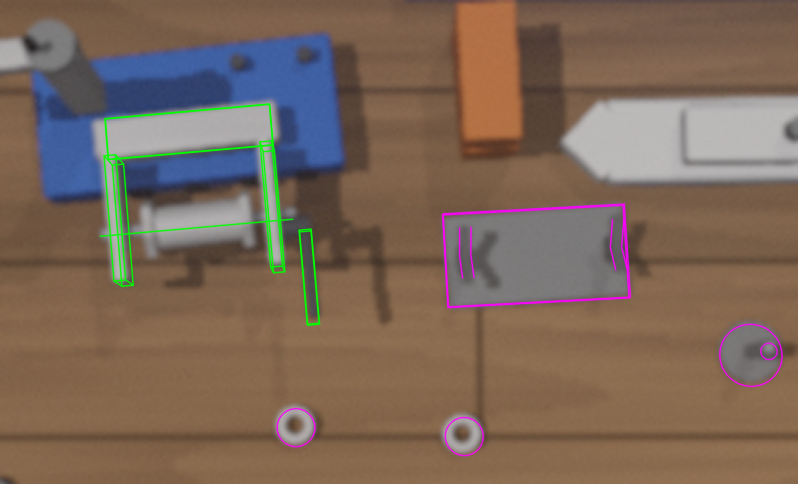

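View pics/s1.png

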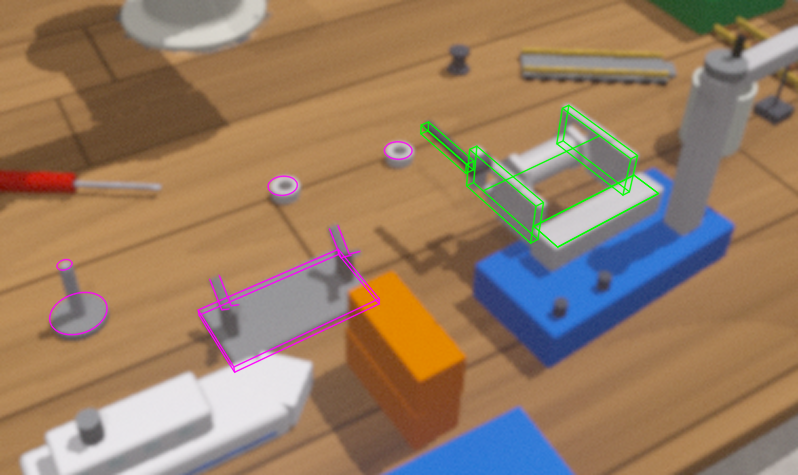

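```bash
cat >> ov.py <<'E'
def down(yaw):
    c,s=np.cos(np.radians(yaw)),np.sin(np.radians(yaw))
    return np.array([[c,s,0],[s,-c,0],[0,0,-1.]])
E
python3 - <<'E'
from ov import *
T=fr(.621,.183,5); g=T((-80,-94,117)); print(g)
print(rel((g[0],g[1],.23),down(5)))
E
```

```text
(np.float64(0.5494970639709402), np.float64(0.08238523895956326), 0.117)
(array([ 18.355, -16.693,  -0.513]), array([ 0. , -0. ,  1.4]))
```

```bash
python3 -m inch '[{"x":9.5,"y":-8.5,"z":-0.5,"wz":1.4},{"x":9.5,"y":-8.5,"z":-0.5,"wz":1.4},{"x":9.5,"y":-8.5,"z":-0.5,"wz":1.4},{"x":9.5,"y":-8.5,"z":-0.5,"wz":1.4},{"x":9.5,"y":-8.5,"z":-0.5,"wz":1.4},{"x":9.5,"y":-8.5,"z":-0.5,"wz":1.4},{"x":9.5,"y":-8.5,"z":-0.5,"wz":1.4},{"x":9.5,"y":-8.5,"z":-0.5,"wz":1.4}]'
python3 - <<'E'
from ov import *
print(rel((.5495,.0824,.23),down(5)))
E
```

```text
(array([ 18.356, -16.693,  -0.513]), array([ 0. , -0. ,  1.4]))schema error: expected keys wx, wy, wz, x, y, z, jaw
```

```bash
python3 -m inch '[{"x":9.5,"y":-8.5,"z":-0.5,"wx":0,"wy":0,"wz":1.4,"jaw":-1},{"x":9.5,"y":-8.5,"z":-0.5,"wx":0,"wy":0,"wz":1.4,"jaw":-1},{"x":9.5,"y":-8.5,"z":-0.5,"wx":0,"wy":0,"wz":1.4,"jaw":-1},{"x":9.5,"y":-8.5,"z":-0.5,"wx":0,"wy":0,"wz":1.4,"jaw":-1},{"x":9.5,"y":-8.5,"z":-0.5,"wx":0,"wy":0,"wz":1.4,"jaw":-1},{"x":9.5,"y":-8.5,"z":-0.5,"wx":0,"wy":0,"wz":1.4,"jaw":-1},{"x":9.5,"y":-8.5,"z":-0.5,"wx":0,"wy":0,"wz":1.4,"jaw":-1},{"x":9.5,"y":-8.5,"z":-0.5,"wx":0,"wy":0,"wz":1.4,"jaw":-1}]'
python3 - <<'E'
from ov import *
print(rel((.5495,.0824,.23),down(5)))
E
```

```text
time_s: 4.85
tool_pos: [0.3641, -0.2252, 0.23]
eef_rot: [[0.996, 0.089, 0.001], [0.089, -0.996, -0.0], [0.001, 0.0, -1.0]]
ft_force: [-0.2, -0.1, -0.9]
opening: 0.0923
(array([ 7.069e+00, -9.661e+00,  5.000e-03]), array([ 0.002, -0.007,  0.013]))
```

```bash
python3 -m inch '[{"x":7.07,"y":-9.66,"z":0,"wx":0,"wy":0,"wz":0,"jaw":-1},{"x":7.07,"y":-9.66,"z":0,"wx":0,"wy":0,"wz":0,"jaw":-1},{"x":7.07,"y":-9.66,"z":0,"wx":0,"wy":0,"wz":0,"jaw":-1},{"x":7.07,"y":-9.66,"z":0,"wx":0,"wy":0,"wz":0,"jaw":-1},{"x":7.07,"y":-9.66,"z":0,"wx":0,"wy":0,"wz":0,"jaw":-1},{"x":7.07,"y":-9.66,"z":0,"wx":0,"wy":0,"wz":0,"jaw":-1},{"x":7.07,"y":-9.66,"z":0,"wx":0,"wy":0,"wz":0,"jaw":-1},{"x":7.07,"y":-9.66,"z":0,"wx":0,"wy":0,"wz":0,"jaw":-1}]'
python3 - <<'E'
from ov import *
C=(0,255,0);M=(255,0,255)
L=[(l,C) for l in craneL(fr(.621,.183,5))]+[(l,M) for l in cradleL(fr(.605,-.119,3))]
p=grab('wrist'); draw(p,L,'pics/w1.png',(0,0,640,480),1.25)
for n in ['lever_grip','lever_pivot','axle_home','drum','slot_mouth','spacer1']:
    print(n,[(round(q['p'],2),np.round(w(p,q['centre'])*1000).tolist()) for q in tip_of(n,p) if q['p']>.2])
E
```

```text
time_s: 5.65
tool_pos: [0.5502, 0.0836, 0.2293]
eef_rot: [[0.996, 0.092, 0.0], [0.092, -0.996, 0.001], [0.0, -0.001, -1.0]]
ft_force: [-1.0, 0.5, 0.1]
opening: 0.092
lever_grip [(0.78, [552.0, 84.0, 123.0])]
lever_pivot [(0.64, [618.0, 88.0, 116.0])]
axle_home []
drum [(0.57, [626.0, 179.0, 89.0])]
slot_mouth []
spacer1 [(0.61, [453.0, 99.0, 1.0])]
```

View pics/w1.png

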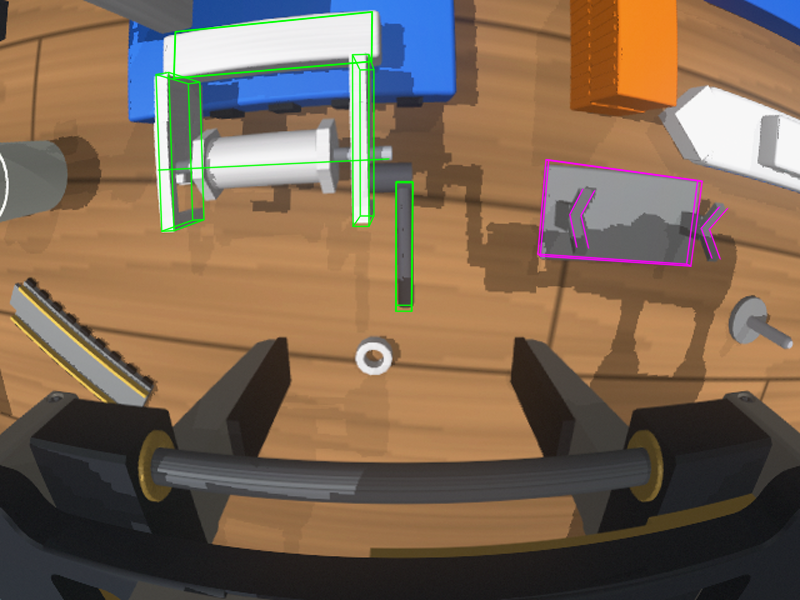

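```bash
python3 -m inch '[{"x":0,"y":0.04,"z":1.5,"wx":0,"wy":0,"wz":0,"jaw":-0.5},{"x":0,"y":0.04,"z":3,"wx":0,"wy":0,"wz":0,"jaw":-0.2},{"x":0,"y":0.04,"z":4.37,"wx":0,"wy":0,"wz":0,"jaw":0},{"x":0,"y":0.04,"z":4.37,"wx":0,"wy":0,"wz":0,"jaw":0.4},{"x":0,"y":0.04,"z":4.37,"wx":0,"wy":0,"wz":0,"jaw":1},{"x":0,"y":0.04,"z":4.37,"wx":0,"wy":0,"wz":0,"jaw":1},{"x":0,"y":0.04,"z":4.37,"wx":0,"wy":0,"wz":0,"jaw":1},{"x":0,"y":0.04,"z":4.37,"wx":0,"wy":0,"wz":0,"jaw":1}]' 8
python3 -m inch '[{"x":0,"y":0,"z":0,"wx":0,"wy":0,"wz":0,"jaw":1},{"x":0,"y":0,"z":0,"wx":0,"wy":0,"wz":0,"jaw":1}]'
python3 - <<'E'
from ov import *
import numpy as np
p=grab('wrist'); cv2.imwrite('pics/w2.png',p['image'][:,:,::-1])
for d in range(0,150,10):
    t=np.radians(d); print(d,np.round(66/30*(1-np.cos(t)),2),np.round(-66/30*np.sin(t),2))
E
```

```text
time_s: 6.8
tool_pos: [0.5505, 0.0781, 0.1006]
eef_rot: [[0.996, 0.087, 0.004], [0.087, -0.996, -0.0], [0.004, 0.001, -1.0]]
ft_force: [0.4, -0.3, -0.4]
opening: 0.0298
time_s: 7.0
tool_pos: [0.5493, 0.0784, 0.099]
eef_rot: [[0.996, 0.087, 0.001], [0.087, -0.996, 0.0], [0.001, -0.0, -1.0]]
ft_force: [-0.6, 7.6, 1.0]
opening: 0.014
0 0.0 -0.0
10 0.03 -0.38
20 0.13 -0.75
30 0.29 -1.1
40 0.51 -1.41
50 0.79 -1.69
60 1.1 -1.91
70 1.45 -2.07
80 1.82 -2.17
90 2.2 -2.2
100 2.58 -2.17
110 2.95 -2.07
120 3.3 -1.91
130 3.61 -1.69
140 3.89 -1.41
```

View pics/w2.png

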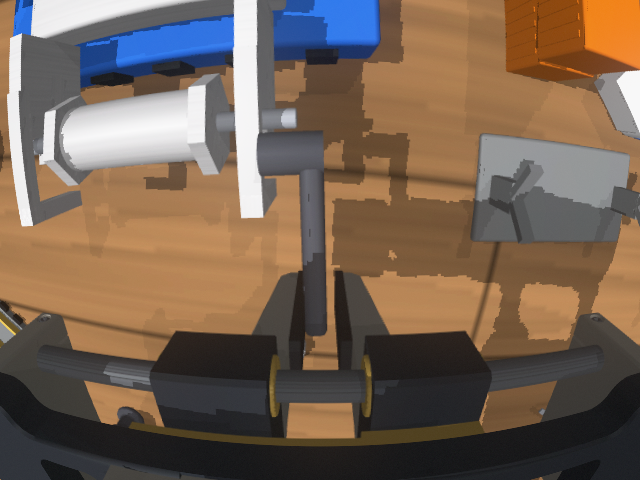

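```bash
python3 -m inch '[{"x":0,"y":-0.12,"z":0,"wx":0,"wy":0,"wz":0,"jaw":1},{"x":0,"y":-0.12,"z":0,"wx":0,"wy":0,"wz":0,"jaw":1},{"x":0,"y":-0.12,"z":0,"wx":0,"wy":0,"wz":0,"jaw":1},{"x":0,"y":-0.12,"z":0,"wx":0,"wy":0,"wz":0,"jaw":1}]' 8
```

```text
time_s: 7.45
tool_pos: [0.549, 0.0808, 0.0987]
eef_rot: [[0.996, 0.087, 0.0], [0.087, -0.996, -0.002], [0.0, 0.002, -1.0]]
ft_force: [1.0, -4.9, 0.5]
opening: 0.0101
```

```bash
python3 -m inch '[{"x":0,"y":0.04,"z":-0.2,"wx":0,"wy":0,"wz":0,"jaw":1},{"x":0.03,"y":0.04,"z":-0.38,"wx":0,"wy":0,"wz":0,"jaw":1},{"x":0.13,"y":0.04,"z":-0.75,"wx":0,"wy":0,"wz":0,"jaw":1},{"x":0.29,"y":0.04,"z":-1.1,"wx":0,"wy":0,"wz":0,"jaw":1},{"x":0.51,"y":0.04,"z":-1.41,"wx":0,"wy":0,"wz":0,"jaw":1},{"x":0.51,"y":0.04,"z":-1.41,"wx":0,"wy":0,"wz":0,"jaw":1},{"x":0.51,"y":0.04,"z":-1.41,"wx":0,"wy":0,"wz":0,"jaw":1}]'
python3 - <<'E'
from ov import *
p=grab('wrist'); cv2.imwrite('pics/w3.png',p['image'][:,:,::-1])
E
```

```text
time_s: 8.15
tool_pos: [0.5642, 0.0824, 0.1418]
eef_rot: [[0.996, 0.087, 0.0], [0.087, -0.996, 0.0], [0.0, -0.0, -1.0]]
ft_force: [-2.3, 1.0, 5.6]
opening: 0.01
```

View pics/w3.png

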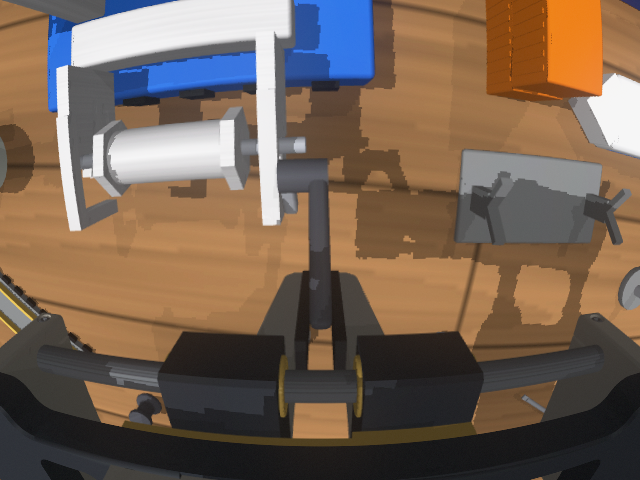

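```bash
python3 -m inch '[{"x":0.28,"y":0,"z":-0.28,"wx":0,"wy":0,"wz":0,"jaw":1},{"x":0.59,"y":0,"z":-0.5,"wx":0,"wy":0,"wz":0,"jaw":1},{"x":0.94,"y":0,"z":-0.66,"wx":0,"wy":0,"wz":0,"jaw":1},{"x":1.31,"y":0,"z":-0.76,"wx":0,"wy":0,"wz":0,"jaw":1},{"x":1.69,"y":0,"z":-0.79,"wx":0,"wy":0,"wz":0,"jaw":1},{"x":2.07,"y":0,"z":-0.76,"wx":0,"wy":0,"wz":0,"jaw":1},{"x":2.44,"y":0,"z":-0.66,"wx":0,"wy":0,"wz":0,"jaw":1},{"x":2.44,"y":0,"z":-0.66,"wx":0,"wy":0,"wz":0,"jaw":1}]'
python3 - <<'E'
from ov import *
p=grab('wrist'); cv2.imwrite('pics/w4.png',p['image'][:,:,::-1])
E
```

```text
time_s: 9.0
tool_pos: [0.6372, 0.0882, 0.1597]
eef_rot: [[0.996, 0.087, -0.001], [0.087, -0.996, -0.0], [-0.001, 0.0, -1.0]]
ft_force: [-0.1, -0.3, 0.6]
opening: 0.0002
```

View pics/w4.png

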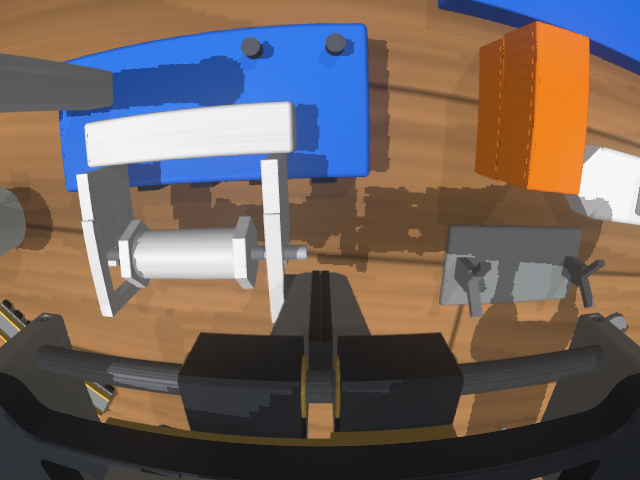

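```bash

python3 - <<'E'
from ov import *
p=grab('scene'); cv2.imwrite('pics/s5.png',cv2.resize(p['image'][150:350,280:520,::-1],None,fx=3,fy=3))
print([(round(q['p'],2),np.round(w(p,q['centre'])*1000).tolist()) for q in tip_of('lever_grip',p) if q['p']>.2])
E
```

```text
[(0.65, [611.0, 89.0, 181.0])]
```

View pics/s5.png

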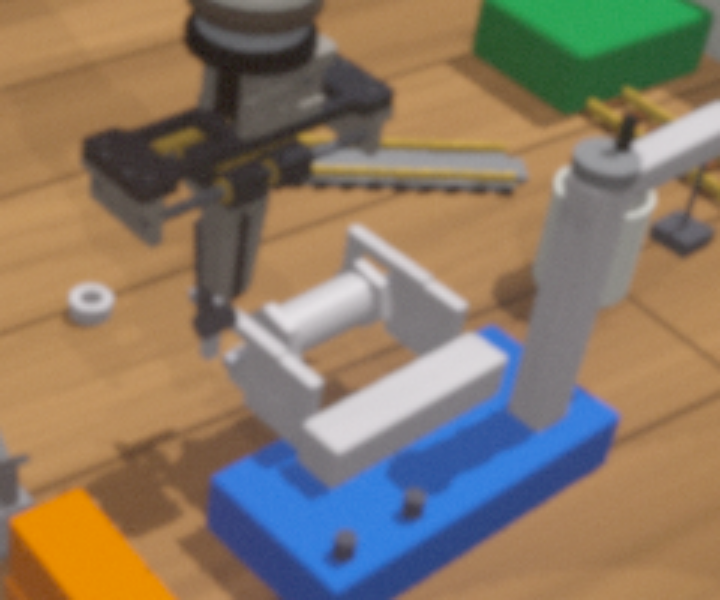

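```bash
python3 -m inch '[{"x":0,"y":0,"z":-1,"wx":0,"wy":0,"wz":0,"jaw":1},{"x":0,"y":0,"z":-2,"wx":0,"wy":0,"wz":0,"jaw":1},{"x":-1,"y":0,"z":-3,"wx":0,"wy":0,"wz":0,"jaw":1},{"x":-3,"y":0,"z":-3,"wx":0,"wy":0,"wz":0,"jaw":1},{"x":-3,"y":0,"z":-3,"wx":0,"wy":0,"wz":0,"jaw":1}]'
python3 - <<'E'
from ov import *
p=grab('wrist'); cv2.imwrite('pics/w6.png',p['image'][:,:,::-1])
print([(round(q['p'],2),np.round(w(p,q['centre'])*1000).tolist()) for q in tip_of('lever_grip',p) if q['p']>.2])
E
```

```text
time_s: 9.65
tool_pos: [0.5425, 0.0808, 0.2496]
eef_rot: [[0.996, 0.087, -0.004], [0.087, -0.996, 0.0], [-0.004, -0.0, -1.0]]
ft_force: [1.1, 0.4, -0.8]
opening: 0.0009
[(0.82, [609.0, 89.0, 181.0])]
```

View pics/w6.png

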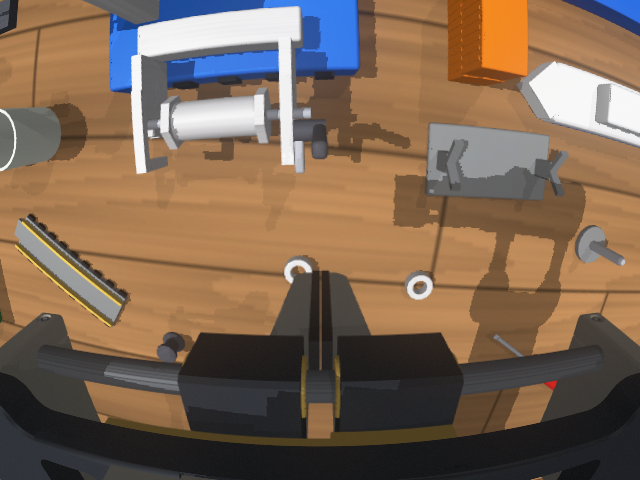

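```bash
python3 -m inch '[{"x":0.9,"y":0,"z":1.3,"wx":0,"wy":0,"wz":0,"jaw":1},{"x":1.1,"y":0,"z":2.65,"wx":0,"wy":0,"wz":0,"jaw":1},{"x":1.3,"y":0,"z":2.65,"wx":0,"wy":0,"wz":0,"jaw":1},{"x":1.88,"y":0,"z":2.65,"wx":0,"wy":0,"wz":0,"jaw":1},{"x":2.55,"y":0,"z":2.6,"wx":0,"wy":0,"wz":0,"jaw":1},{"x":2.95,"y":0,"z":2.52,"wx":0,"wy":0,"wz":0,"jaw":1},{"x":3.35,"y":0,"z":2.72,"wx":0,"wy":0,"wz":0,"jaw":1},{"x":3.35,"y":0,"z":2.72,"wx":0,"wy":0,"wz":0,"jaw":1}]'
python3 -m inch '[{"x":0.17,"y":0,"z":0.17,"wx":0,"wy":0,"wz":0,"jaw":1},{"x":0.33,"y":0,"z":0.33,"wx":0,"wy":0,"wz":0,"jaw":1},{"x":0.33,"y":0,"z":0.33,"wx":0,"wy":0,"wz":0,"jaw":1}]'
python3 - <<'E'
from ov import *
p=grab('scene'); cv2.imwrite('pics/s7.png',cv2.resize(p['image'][150:350,280:520,::-1],None,fx=3,fy=3))
print([(round(q['p'],2),np.round(w(p,q['centre'])*1000).tolist()) for q in tip_of('lever_grip',p) if q['p']>.2])
E
```

```text
time_s: 10.55
tool_pos: [0.6495, 0.0892, 0.1701]
eef_rot: [[0.996, 0.087, 0.002], [0.087, -0.996, -0.0], [0.002, 0.0, -1.0]]
ft_force: [-0.6, -0.3, -0.7]
opening: 0.0006
time_s: 10.85
tool_pos: [0.6574, 0.0901, 0.1586]
eef_rot: [[0.996, 0.087, -0.001], [0.087, -0.996, 0.0], [-0.001, -0.0, -1.0]]
ft_force: [-1.5, 0.4, 0.2]
opening: 0.0004
[(0.63, [409.0, 445.0, -3.0]), (0.62, [674.0, 95.0, 155.0])]
```

View pics/s7.png

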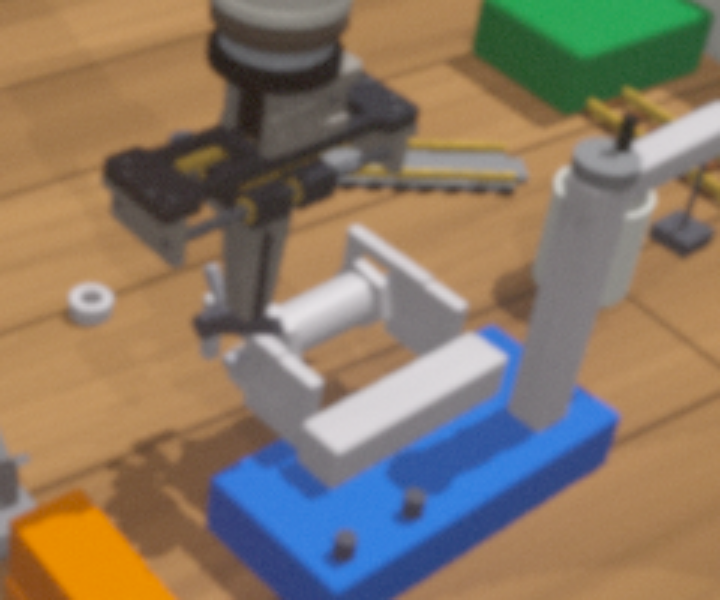

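```bash
python3 -m inch '[{"x":0.05,"y":0,"z":0.12,"wx":0,"wy":0,"wz":0,"jaw":1},{"x":0.05,"y":0,"z":0.12,"wx":0,"wy":0,"wz":0,"jaw":1}]'
python3 -m inch '[{"x":0,"y":0,"z":-1,"wx":0,"wy":0,"wz":0,"jaw":0},{"x":0,"y":0,"z":-2.4,"wx":0,"wy":0,"wz":0,"jaw":-0.3},{"x":0,"y":0,"z":-3,"wx":0,"wy":0,"wz":0,"jaw":-0.3},{"x":0,"y":0,"z":-3,"wx":0,"wy":0,"wz":0,"jaw":-0.3}]'
python3 - <<'E'
from ov import *
T=fr(.621,.183,5); g=T((0,0,90)); print(g)
p=grab('wrist'); C=(0,255,0)
draw(p,[(l,C) for l in craneL(fr(.621,.183,5))]+[(l,C) for l in box(fr(.621,.183,5),0,0,-46,46,68,112)],'pics/w8.png',(0,0,640,480),1.25)
for n in ('lever_grip','lever_pivot','drum','axle_home'):print(n,[(round(q['p'],2),np.round(w(p,q['centre'])*1000).tolist()) for q in tip_of(n,p) if q['p']>.2])
E
```

```text
time_s: 11.15
tool_pos: [0.6587, 0.0903, 0.1552]
eef_rot: [[0.996, 0.087, -0.0], [0.087, -0.996, 0.0], [-0.0, -0.0, -1.0]]
ft_force: [0.2, -0.7, 0.0]
opening: 0.0003
time_s: 11.55
tool_pos: [0.6608, 0.0902, 0.2498]
eef_rot: [[0.996, 0.087, 0.007], [0.087, -0.996, -0.0], [0.007, 0.001, -1.0]]
ft_force: [-0.1, 0.1, -0.6]
opening: 0.0304
(np.float64(0.621), np.float64(0.183), 0.09)
lever_grip [(0.71, [671.0, 98.0, 152.0])]
lever_pivot [(0.68, [617.0, 87.0, 119.0])]
drum [(0.74, [628.0, 178.0, 88.0])]
axle_home []
```

View pics/w8.png

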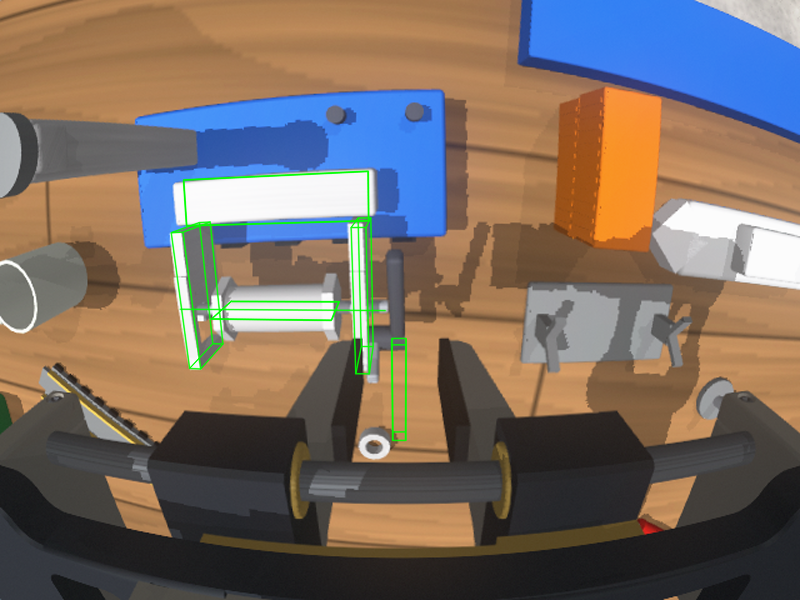

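```bash
python3 -m inch '[{"x":-1,"y":-3.2,"z":0,"wx":0,"wy":0,"wz":-11.25,"jaw":-0.2},{"x":-1,"y":-3.2,"z":0,"wx":0,"wy":0,"wz":-11.25,"jaw":-0.2},{"x":-1,"y":-3.2,"z":0,"wx":0,"wy":0,"wz":-11.25,"jaw":-0.2},{"x":-1,"y":-3.2,"z":0,"wx":0,"wy":0,"wz":-11.25,"jaw":-0.2},{"x":-1,"y":-3.2,"z":0,"wx":0,"wy":0,"wz":-11.25,"jaw":-0.2},{"x":-1,"y":-3.2,"z":0,"wx":0,"wy":0,"wz":-11.25,"jaw":-0.2},{"x":-1,"y":-3.2,"z":0,"wx":0,"wy":0,"wz":-11.25,"jaw":-0.2},{"x":-1,"y":-3.2,"z":0,"wx":0,"wy":0,"wz":-11.25,"jaw":-0.2}]'
python3 - <<'E'
from ov import *
print(rel((.623,.1825,.20),down(95)))
E
```

```text
time_s: 12.6
tool_pos: [0.6198, 0.1832, 0.2436]
eef_rot: [[0.274, 0.962, -0.003], [0.962, -0.274, -0.0], [-0.001, -0.003, -1.0]]
ft_force: [0.3, 0.5, -0.0]
opening: 0.055
(array([0.007, 0.115, 1.452]), array([-0.022,  0.004, -2.611]))
```

```bash
python3 -m inch '[{"x":0,"y":0.1,"z":0.8,"wx":0,"wy":0,"wz":-2.6,"jaw":-0.2},{"x":0,"y":0.1,"z":1.45,"wx":0,"wy":0,"wz":-2.6,"jaw":-0.2},{"x":0,"y":0.1,"z":1.45,"wx":0,"wy":0,"wz":-2.6,"jaw":-0.2},{"x":0,"y":0.1,"z":1.45,"wx":0,"wy":0,"wz":-2.6,"jaw":-0.2},{"x":0,"y":0.1,"z":1.45,"wx":0,"wy":0,"wz":-2.6,"jaw":-0.2}]'
python3 - <<'E'
from ov import *
print(rel((.623,.1825,.0713),down(95)))
p=grab('wrist'); C=(0,255,0)
T=fr(.621,.183,5)
draw(p,[(l,C) for l in craneL(T)]+[(l,C) for l in box(T,0,0,-46,46,68,112)],'pics/w9.png',(0,0,640,480),1.25)
for n in ('drum','axle_home'):print(n,[(round(q['p'],2),np.round(w(p,q['centre'])*1000).tolist()) for q in tip_of(n,p) if q['p']>.2])
E
```

```text
time_s: 13.1
tool_pos: [0.6232, 0.1824, 0.2014]
eef_rot: [[-0.078, 0.997, -0.001], [0.997, 0.078, -0.0], [-0.0, -0.001, -1.0]]
ft_force: [-0.2, -0.4, 0.8]
opening: 0.0551
(array([ 4.000e-03, -3.000e-03,  4.336e+00]), array([-0.007,  0.   , -0.067]))
drum [(0.79, [628.0, 179.0, 90.0]), (0.7, [600.0, -119.0, 48.0])]
axle_home []
```

View pics/w9.png

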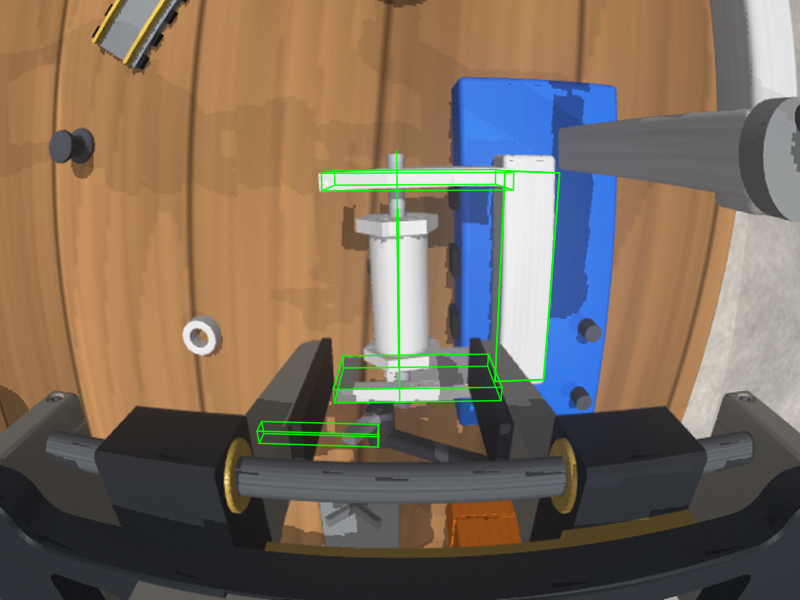

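```bash
python3 -m inch '[{"x":0,"y":-0.05,"z":1.4,"wx":0,"wy":0,"wz":0.0,"jaw":-0.2},{"x":0,"y":-0.05,"z":2.8,"wx":0,"wy":0,"wz":0.0,"jaw":-0.2},{"x":0,"y":-0.05,"z":3.8,"wx":0,"wy":0,"wz":0.0,"jaw":-0.2},{"x":0,"y":-0.05,"z":4.34,"wx":0,"wy":0,"wz":0.0,"jaw":-0.2},{"x":0,"y":-0.05,"z":4.34,"wx":0,"wy":0,"wz":0.0,"jaw":-0.2},{"x":0,"y":-0.05,"z":4.34,"wx":0,"wy":0,"wz":0.0,"jaw":-0.2}]' 10
python3 -m inch '[{"x":0,"y":0,"z":0,"wx":0,"wy":0,"wz":0.0,"jaw":0.1},{"x":0,"y":0,"z":0,"wx":0,"wy":0,"wz":0.0,"jaw":0.2},{"x":0,"y":0,"z":0,"wx":0,"wy":0,"wz":0.0,"jaw":0.3},{"x":0,"y":0,"z":0,"wx":0,"wy":0,"wz":0.0,"jaw":1},{"x":0,"y":0,"z":0,"wx":0,"wy":0,"wz":0.0,"jaw":1}]' 30

```

```text
time_s: 13.85
tool_pos: [0.6231, 0.1825, 0.0734]
eef_rot: [[-0.079, 0.997, 0.002], [0.997, 0.079, 0.0], [0.0, 0.002, -1.0]]
ft_force: [1.1, -0.1, 0.7]
opening: 0.0552
time_s: 14.35
tool_pos: [0.6227, 0.1824, 0.0734]
eef_rot: [[-0.08, 0.997, 0.002], [0.997, 0.08, 0.0], [-0.0, 0.002, -1.0]]
ft_force: [-2.3, -0.4, 6.3]
opening: 0.0349
```

```bash
python3 -m inch '[{"x":0,"y":0,"z":-0.1,"wx":0,"wy":0,"wz":0.0,"jaw":1},{"x":0,"y":0,"z":-0.15,"wx":0,"wy":0,"wz":0.0,"jaw":1},{"x":0,"y":0,"z":-0.15,"wx":0,"wy":0,"wz":0.0,"jaw":1}]' 30
python3 -m inch '[{"x":0,"y":-0.3,"z":0,"wx":0,"wy":0,"wz":0.0,"jaw":1},{"x":0,"y":-0.6,"z":0,"wx":0,"wy":0,"wz":0.0,"jaw":1},{"x":0,"y":-0.73,"z":0,"wx":0,"wy":0,"wz":0.0,"jaw":1},{"x":0,"y":-0.73,"z":0,"wx":0,"wy":0,"wz":0.0,"jaw":1}]' 30

```

```text
time_s: 14.65
tool_pos: [0.6217, 0.1823, 0.0759]
eef_rot: [[-0.079, 0.997, -0.001], [0.997, 0.079, -0.0], [0.0, -0.001, -1.0]]
ft_force: [-0.4, 0.3, -3.3]
opening: 0.0348
time_s: 15.05
tool_pos: [0.5991, 0.1806, 0.0761]
eef_rot: [[-0.08, 0.997, -0.001], [0.997, 0.08, -0.0], [0.0, -0.001, -1.0]]
ft_force: [-0.3, 0.0, -3.5]
opening: 0.0353
```

```bash

python3 - <<'E'
from ov import *
p=grab('wrist'); C=(0,255,0)
T=fr(.621,.183,5)
draw(p,[(l,C) for l in craneL(T)]+[(l,C) for l in box(T,-22,-22,-84,84,94,94)],'pics/w10.png',(0,0,640,480),1.25)
E
```

```text
(no output)
```

View pics/w10.png

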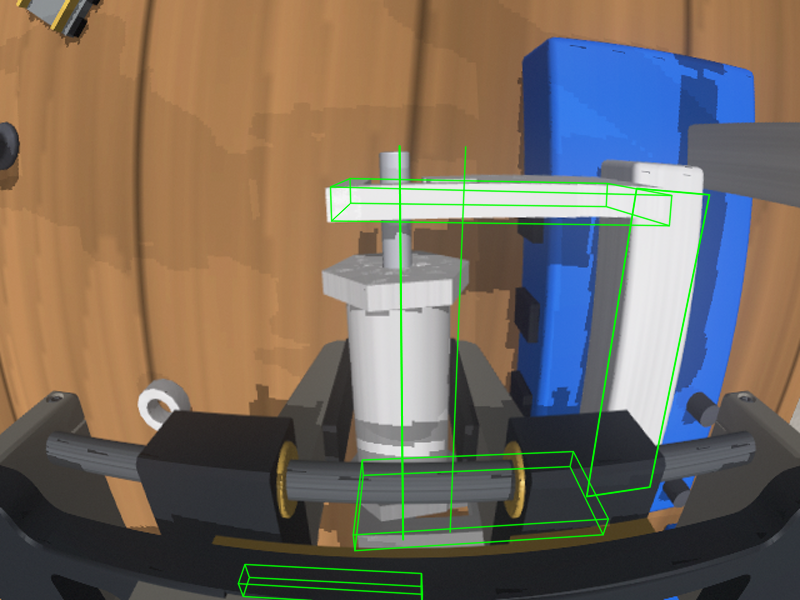

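```bash
python3 -m inch '[{"x":0,"y":0.02,"z":0.3,"wx":0,"wy":0,"wz":0.0,"jaw":1},{"x":0,"y":0.02,"z":0.7,"wx":0,"wy":0,"wz":0.0,"jaw":1},{"x":0,"y":0.02,"z":1.1,"wx":0,"wy":0,"wz":0.0,"jaw":1},{"x":0,"y":0.02,"z":1.42,"wx":0,"wy":0,"wz":0.0,"jaw":1},{"x":0,"y":0.02,"z":1.42,"wx":0,"wy":0,"wz":0.0,"jaw":1},{"x":0,"y":0.02,"z":1.42,"wx":0,"wy":0,"wz":0.0,"jaw":1}]' 30

```

```text
time_s: 15.7
tool_pos: [0.6005, 0.1806, 0.0332]
eef_rot: [[-0.079, 0.997, -0.001], [0.997, 0.079, -0.0], [0.0, -0.001, -1.0]]
ft_force: [0.3, -0.8, -2.1]
opening: 0.0351
```

```bash
python3 -m inch '[{"x":0,"y":-0.7,"z":0,"wx":0,"wy":0,"wz":0.0,"jaw":1},{"x":0,"y":-1.5,"z":0,"wx":0,"wy":0,"wz":0.0,"jaw":1},{"x":0,"y":-2.4,"z":0,"wx":0,"wy":0,"wz":0.0,"jaw":1},{"x":0,"y":-3,"z":0,"wx":0,"wy":0,"wz":0.0,"jaw":1},{"x":0,"y":-3,"z":-1,"wx":0,"wy":0,"wz":0.0,"jaw":1},{"x":0,"y":-3,"z":-2,"wx":0,"wy":0,"wz":0.0,"jaw":1},{"x":0,"y":-3,"z":-3.5,"wx":0,"wy":0,"wz":0.0,"jaw":1},{"x":0,"y":-3,"z":-3.5,"wx":0,"wy":0,"wz":0.0,"jaw":1}]' 30
python3 - <<'E'
from ov import *
p=grab('wrist'); cv2.imwrite('pics/w11.png',p['image'][:,:,::-1])
p=grab('top');cv2.imwrite('pics/t11.png',p['image'][:,:,::-1])
print(readout.read_state()['joints'])
for dx in(0,): print(rel((.603,-.119,.138),down(93)))
E
```

```text
time_s: 16.5
tool_pos: [0.5165, 0.1742, 0.1468]
eef_rot: [[-0.08, 0.997, 0.015], [0.997, 0.08, 0.002], [0.0, 0.015, -1.0]]
ft_force: [0.8, -0.0, -2.2]
opening: 0.0356
[ 5.91806666e+00  7.82057119e+00  1.01596562e+02 -1.34559971e-03
  7.03483536e+01  1.35638718e+00]
(array([-9.964,  2.237,  0.091]), array([ 0.029, -0.001,  0.195]))
```

View pics/w11.png

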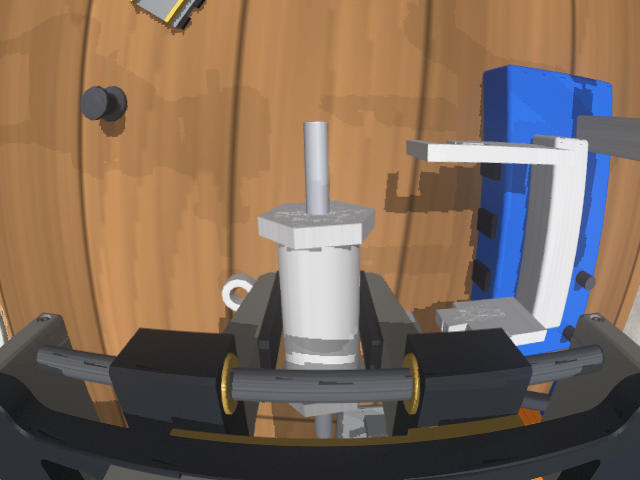

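View pics/t11.png

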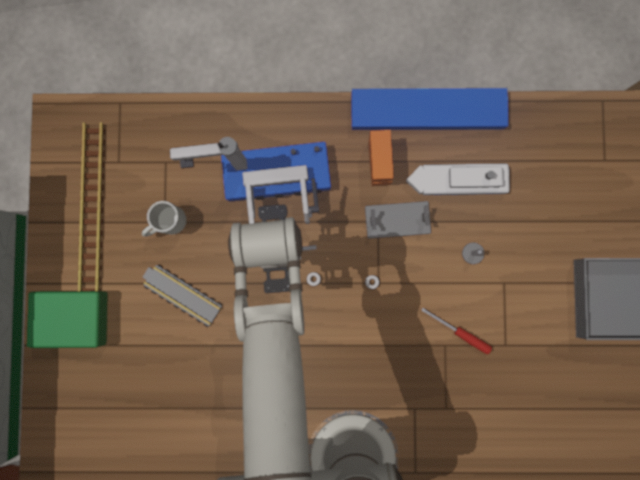

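```bash
python3 -m inch '[{"x":-1,"y":0,"z":0,"wx":0,"wy":0,"wz":0.2,"jaw":1},{"x":-2.3,"y":0.2,"z":0,"wx":0,"wy":0,"wz":0.2,"jaw":1},{"x":-3.6,"y":0.5,"z":0,"wx":0,"wy":0,"wz":0.2,"jaw":1},{"x":-4.9,"y":0.8,"z":0,"wx":0,"wy":0,"wz":0.2,"jaw":1},{"x":-6.3,"y":1.2,"z":0,"wx":0,"wy":0,"wz":0.2,"jaw":1},{"x":-7.7,"y":1.6,"z":0,"wx":0,"wy":0,"wz":0.2,"jaw":1},{"x":-9.1,"y":2,"z":0,"wx":0,"wy":0,"wz":0.2,"jaw":1},{"x":-9.96,"y":2.24,"z":0,"wx":0,"wy":0,"wz":0.2,"jaw":1}]' 30
python3 -m inch '[{"x":0,"y":0,"z":0,"wx":0,"wy":0,"wz":0,"jaw":1},{"x":0,"y":0,"z":0,"wx":0,"wy":0,"wz":0,"jaw":1}]' 30
python3 - <<'E'
from ov import *
p=grab('wrist');C=(0,255,0)
draw(p,[(l,C) for l in cradleL(fr(.605,-.119,3))],'pics/w12.png',(0,0,640,480),1.25)
for n in ('drum','cradle_seat','cradle'):print(n,[(round(q['p'],2),np.round(w(p,q['centre'])*1000).tolist()) for q in tip_of(n,p) if q['p']>.2])
print(rel((.604,-.119,.08),down(93)))
E
```

```text
time_s: 17.4
tool_pos: [0.6011, -0.1218, 0.1362]
eef_rot: [[-0.05, 0.999, -0.003], [0.999, 0.05, 0.001], [0.001, -0.003, -1.0]]
ft_force: [0.9, 0.2, -2.1]
opening: 0.0358
time_s: 17.6
tool_pos: [0.6005, -0.1187, 0.1365]
eef_rot: [[-0.05, 0.999, -0.004], [0.999, 0.051, 0.002], [0.002, -0.003, -1.0]]
ft_force: [0.3, 0.9, -1.9]
opening: 0.0355
drum [(0.82, [604.0, -125.0, 154.0])]
cradle_seat [(0.62, [324.0, -262.0, -2.0])]
cradle []
(array([-0.053,  0.095,  1.935]), array([-0.009, -0.006,  0.005]))
```

View pics/w12.png

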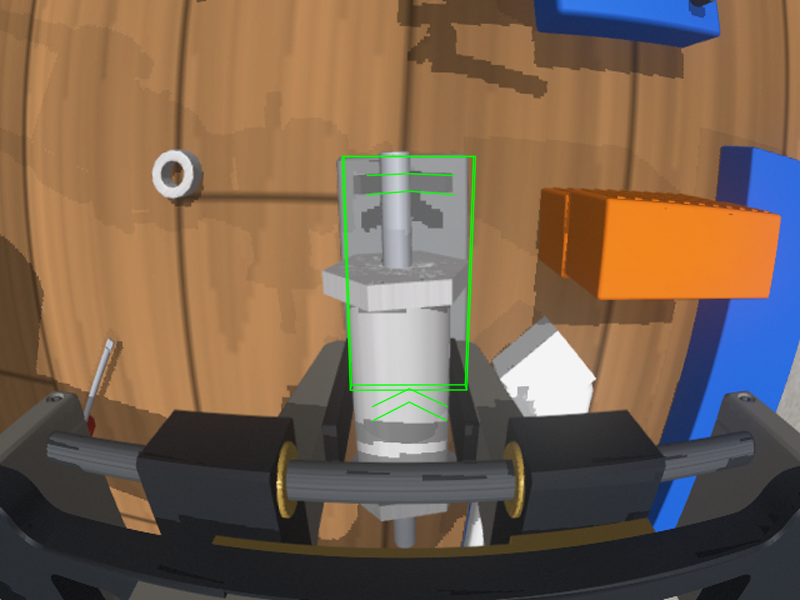

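```bash
python3 -m inch '[{"x":0.1,"y":0.08,"z":1,"wx":0,"wy":0,"wz":0,"jaw":1},{"x":0.1,"y":0.08,"z":2,"wx":0,"wy":0,"wz":0,"jaw":1},{"x":0.1,"y":0.08,"z":2.7,"wx":0,"wy":0,"wz":0,"jaw":1},{"x":0.1,"y":0.08,"z":3.1,"wx":0,"wy":0,"wz":0,"jaw":1},{"x":0.1,"y":0.08,"z":3.3,"wx":0,"wy":0,"wz":0,"jaw":1},{"x":0.1,"y":0.08,"z":3.3,"wx":0,"wy":0,"wz":0,"jaw":1},{"x":0.1,"y":0.08,"z":3.3,"wx":0,"wy":0,"wz":0,"jaw":1}]' 30

```

```text
time_s: 18.5
tool_pos: [0.605, -0.1162, 0.0411]
eef_rot: [[-0.052, 0.999, 0.002], [0.999, 0.052, -0.001], [-0.001, 0.002, -1.0]]
ft_force: [-0.1, 0.0, -2.8]
opening: 0.0353
```

```bash
python3 -m inch '[{"x":0,"y":0,"z":0.1,"wx":0,"wy":0,"wz":0,"jaw":1},{"x":0,"y":0,"z":0.2,"wx":0,"wy":0,"wz":0,"jaw":1},{"x":0,"y":0,"z":0.2,"wx":0,"wy":0,"wz":0,"jaw":1},{"x":0,"y":0,"z":0.2,"wx":0,"wy":0,"wz":0,"jaw":1}]' 30
python3 - <<'E'
from ov import *
p=grab('scene');cv2.imwrite('pics/s13.png',cv2.resize(p['image'][220:400,150:370,::-1],None,fx=3,fy=3))
E
```

```text
time_s: 18.9
tool_pos: [0.604, -0.1159, 0.0337]
eef_rot: [[-0.052, 0.999, -0.0], [0.999, 0.052, 0.0], [0.0, -0.0, -1.0]]
ft_force: [1.4, -0.3, -2.5]
opening: 0.0353
```

View pics/s13.png

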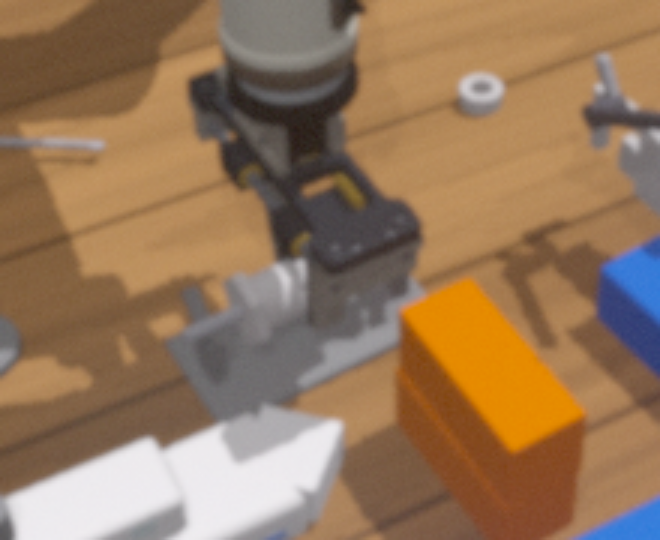

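```bash
python3 -m inch '[{"x":0,"y":0,"z":0.05,"wx":0,"wy":0,"wz":0,"jaw":1},{"x":0,"y":0,"z":0.08,"wx":0,"wy":0,"wz":0,"jaw":1},{"x":0,"y":0,"z":0.08,"wx":0,"wy":0,"wz":0,"jaw":1}]' 30

```

```text
time_s: 19.25
tool_pos: [0.6043, -0.116, 0.0334]
eef_rot: [[-0.052, 0.999, -0.0], [0.999, 0.052, -0.0], [-0.0, -0.0, -1.0]]
ft_force: [-6.5, 2.4, 10.4]
opening: 0.0354
```

```bash
python3 -m inch '[{"x":0,"y":-0.06,"z":0,"wx":0,"wy":0,"wz":0,"jaw":1},{"x":0,"y":-0.06,"z":0,"wx":0,"wy":0,"wz":0,"jaw":1},{"x":0,"y":-0.06,"z":0,"wx":0,"wy":0,"wz":0,"jaw":1}]' 30
python3 -m inch '[{"x":0,"y":0,"z":0.02,"wx":0,"wy":0,"wz":0,"jaw":1},{"x":0,"y":0,"z":0.02,"wx":0,"wy":0,"wz":0,"jaw":1},{"x":0,"y":0,"z":0.02,"wx":0,"wy":0,"wz":0,"jaw":1}]' 30

```

```text
time_s: 19.55
tool_pos: [0.6029, -0.1163, 0.0322]
eef_rot: [[-0.052, 0.999, 0.001], [0.999, 0.052, -0.001], [-0.001, 0.001, -1.0]]
ft_force: [-0.9, 0.7, 4.6]
opening: 0.035
time_s: 19.85
tool_pos: [0.6029, -0.1163, 0.0321]
eef_rot: [[-0.052, 0.999, 0.001], [0.999, 0.052, -0.001], [-0.001, 0.001, -1.0]]
ft_force: [-2.6, 1.0, 8.7]
opening: 0.0351
```

```bash
python3 -m inch '[{"x":0,"y":0,"z":0,"wx":0,"wy":0,"wz":0,"jaw":0.1},{"x":0,"y":0,"z":0,"wx":0,"wy":0,"wz":0,"jaw":-0.1},{"x":0,"y":0,"z":0,"wx":0,"wy":0,"wz":0,"jaw":-0.2},{"x":0,"y":0,"z":0,"wx":0,"wy":0,"wz":0,"jaw":-0.2},{"x":0,"y":0,"z":-0.5,"wx":0,"wy":0,"wz":0,"jaw":-0.2},{"x":0,"y":0,"z":-2,"wx":0,"wy":0,"wz":0,"jaw":-0.2},{"x":0,"y":0,"z":-3.5,"wx":0,"wy":0,"wz":0,"jaw":-0.2},{"x":0,"y":0,"z":-5,"wx":0,"wy":0,"wz":0,"jaw":-0.2}]' 30
python3 - <<'E'
from ov import *
p=grab('scene');cv2.imwrite('pics/s14.png',cv2.resize(p['image'][220:400,150:370,::-1],None,fx=3,fy=3))
p=grab('wrist');cv2.imwrite('pics/w14.png',p['image'][:,:,::-1])
for n in ('drum','cradle_seat','spacer1'):print(n,[(round(q['p'],2),np.round(w(p,q['centre'])*1000).tolist()) for q in tip_of(n,p) if q['p']>.2])
E
```

```text
time_s: 20.65
tool_pos: [0.6021, -0.1159, 0.1835]
eef_rot: [[-0.052, 0.999, 0.001], [0.999, 0.052, -0.0], [-0.0, 0.001, -1.0]]
ft_force: [0.7, -0.7, -0.7]
opening: 0.0554
drum [(0.79, [608.0, -121.0, 51.0])]
cradle_seat []
spacer1 [(0.6, [443.0, -48.0, -3.0])]
```

View pics/s14.png

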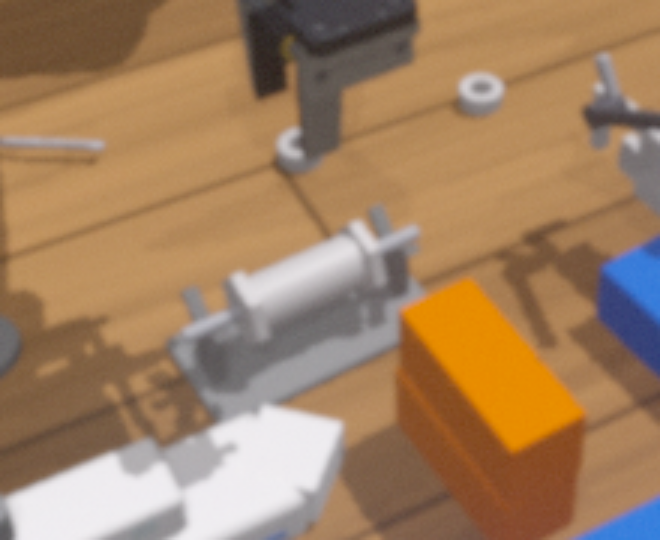

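View pics/w14.png

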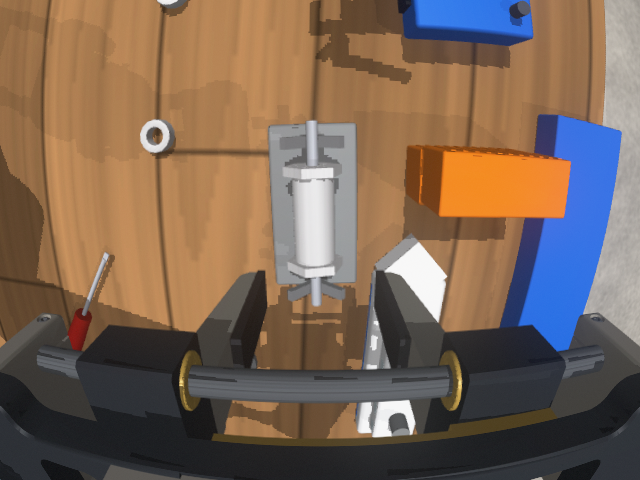

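The scene picture shows the drum lying in both V notches (drum at ~(310,270)); wrist view agrees. Now the spacers.

```bash
python3 - <<'E'
from ov import *
print(rel((.443,-.051,.12),down(93)))
E
python3 -m inch '[{"x":1.1,"y":-2.2,"z":0,"wx":0,"wy":0,"wz":0,"jaw":-0.4},{"x":2.2,"y":-3.8,"z":0.5,"wx":0,"wy":0,"wz":0,"jaw":-0.4},{"x":2.4,"y":-5.17,"z":1,"wx":0,"wy":0,"wz":0,"jaw":-0.4},{"x":2.4,"y":-5.17,"z":2,"wx":0,"wy":0,"wz":0,"jaw":-0.4},{"x":2.4,"y":-5.17,"z":2,"wx":0,"wy":0,"wz":0,"jaw":-0.4},{"x":2.4,"y":-5.17,"z":2,"wx":0,"wy":0,"wz":0,"jaw":-0.4}]' 30
cat > ringdet.py <<'E'
from ov import *
def ringc(p,guess,z,r=60,name=None):
    """find bright ring near guess; centre on plane z"""
    u,v=[int(t) for t in proj(p,(*guess,z))]
    im=p['image'][max(0,v-r):v+r,max(0,u-r):u+r]; u0,v0=max(0,u-r),max(0,v-r)
    hsv=cv2.cvtColor(im,cv2.COLOR_RGB2HSV); m=((hsv[...,1]<45)&(hsv[...,2]>120)).astype(np.uint8)
    if name: cv2.imwrite(name,np.hstack([cv2.resize(im[:,:,::-1],None,fx=4,fy=4),cv2.resize(cv2.cvtColor(m*255,cv2.COLOR_GRAY2BGR),None,fx=4,fy=4)]))
    cs,h=cv2.findContours(m,cv2.RETR_CCOMP,cv2.CHAIN_APPROX_NONE)
    out=[]
    for c,hh in zip(cs,h[0]):
        a=cv2.contourArea(c)
        if a<60: continue
        P=np.array([onz(p,q[0][0]+u0,q[0][1]+v0,z)[:2] for q in c],np.float32)
        (x,y),rr=cv2.minEnclosingCircle(P)
        if len(P)>5:
            e=cv2.fitEllipse(P*1000)
            out.append((hh[3]>=0,np.round(e[0],1).tolist(),np.round(e[1],1).tolist()))
    return (u,v),out
E
python3 - <<'E'
from ringdet import *
s=readout.read_state();print(s['tool_pos'],s['opening'])
p=grab('wrist');cv2.imwrite('pics/w15.png',p['image'][:,:,::-1])
print(ringc(p,(.443,-.050),.016,name='pics/r15.png'))
print('spacer',[(round(q['p'],2),np.round(w(p,q['centre'])*1000).tolist()) for q in tip_of('spacer1',p) if q['p']>.2])
E
```

```text
(array([ 2.435, -5.181,  2.03 ]), array([ 0.001,  0.   , -0.005]))
time_s: 21.5
tool_pos: [0.4425, -0.0516, 0.1194]
eef_rot: [[-0.051, 0.999, -0.003], [0.999, 0.051, 0.001], [0.002, -0.003, -1.0]]
ft_force: [0.8, -0.5, 1.7]
opening: 0.0643
[ 0.44245498 -0.0516294   0.11937709] 0.06430754744973659
((321, 229), [(np.False_, [441.9, -48.9], [32.2, 35.4]), (np.True_, [441.9, -48.2], [14.7, 17.6])])
spacer [(0.77, [443.0, -49.0, -5.0]), (0.72, [452.0, 96.0, -2.0])]
```

View pics/w15.png

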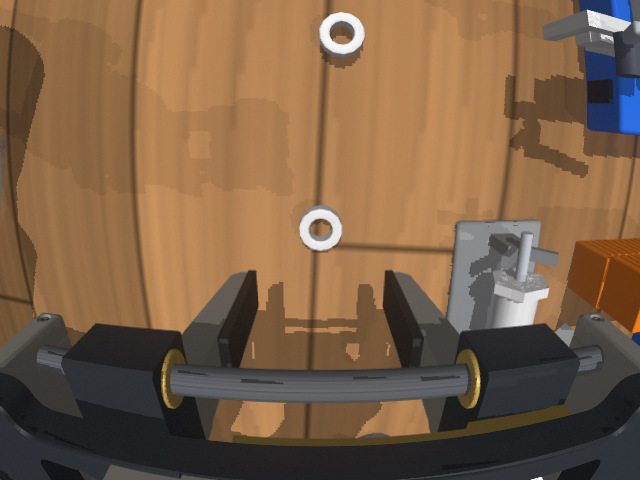

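View pics/r15.png

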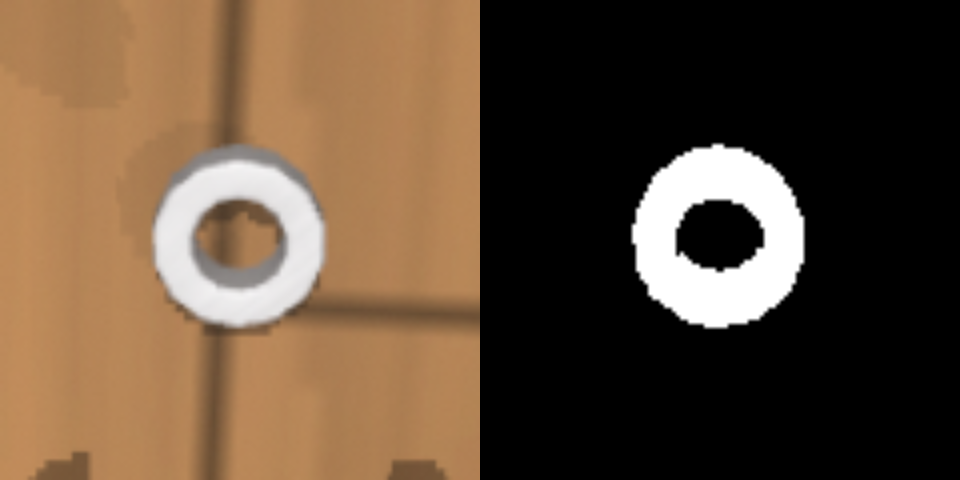

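```bash
sed -i 's/>120/>185/' ringdet.py; python3 - <<'E'
from ringdet import *
p=grab('wrist')
print(ringc(p,(.4425,-.050),.016))
s=readout.read_state()
print(s['tool_pos'],rel((.4425,-.0505,.003),down(93)))
E
```

```text
((316, 226), [(np.False_, [441.9, -49.9], [31.8, 31.9]), (np.True_, [441.9, -50.0], [19.2, 19.4])])
[ 0.44605999 -0.05321517  0.1225409 ] (array([ 0.103, -0.127,  3.984]), array([ 0.023,  0.011, -0.007]))
```

```bash
python3 - <<'E'
from ringdet import *
for i in range(4):
    p=grab('wrist'); s=readout.read_state()
    print(ringc(p,(.4425,-.050),.016)[1][0],s['tool_pos'],s['eef_rot'][:,2],s['ft_force'])
E
```

```text
(np.False_, [442.0, -50.0], [31.8, 32.0]) [ 0.44600578 -0.05318309  0.12256268] [ 0.00335544 -0.00136216 -0.99999344] [ 0.26707495 -0.24542424  0.73008538]
(np.False_, [442.0, -50.0], [31.7, 32.2]) [ 0.44570849 -0.05304371  0.12233404] [ 0.00289388 -0.00116396 -0.99999514] [-0.32795278 -0.46232343 -0.03168896]
(np.False_, [442.0, -50.0], [31.8, 31.9]) [ 0.44532673 -0.05288148  0.12203774] [ 2.33319497e-03 -9.70335331e-04 -9.99996807e-01] [-0.63592746 -0.89155571  0.90756504]
(np.False_, [441.9, -50.0], [31.8, 32.0]) [ 0.44492949 -0.05267664  0.12171265] [ 1.77133777e-03 -6.69395458e-04 -9.99998207e-01] [-0.04278855  0.50470682 -0.22203215]
```

```bash
python3 -m inch '[{"x":0,"y":0,"z":1.5,"wx":0,"wy":0,"wz":0,"jaw":-0.3},{"x":0,"y":0,"z":2.5,"wx":0,"wy":0,"wz":0,"jaw":-0.3},{"x":0,"y":0,"z":2.5,"wx":0,"wy":0,"wz":0,"jaw":-0.3},{"x":0,"y":0,"z":2.5,"wx":0,"wy":0,"wz":0,"jaw":-0.3},{"x":0,"y":0,"z":2.5,"wx":0,"wy":0,"wz":0,"jaw":-0.3},{"x":0,"y":0,"z":2.5,"wx":0,"wy":0,"wz":0,"jaw":-0.3}]' 30
python3 - <<'E'
from ringdet import *
p=grab('wrist')
print(ringc(p,(.4425,-.050),.016))
s=readout.read_state()
print(s['tool_pos'],rel((.442,-.050,.003),down(93)))
E
```

```text
time_s: 22.45
tool_pos: [0.4453, -0.0528, 0.0476]
eef_rot: [[-0.052, 0.999, 0.004], [0.999, 0.052, -0.001], [-0.002, 0.003, -1.0]]
ft_force: [-0.2, 0.3, 0.7]
opening: 0.0596
((315, 261), [(np.False_, [441.9, -50.0], [31.6, 31.9]), (np.True_, [441.9, -49.8], [19.1, 19.4])])
[ 0.44499526 -0.05264629  0.04737073] (array([ 0.095, -0.1  ,  1.479]), array([ 0.022,  0.01 , -0.005]))
```

```bash
python3 -m inch '[{"x":0.08,"y":-0.08,"z":0.8,"wx":0,"wy":0,"wz":0,"jaw":-0.3},{"x":0.08,"y":-0.08,"z":1.2,"wx":0,"wy":0,"wz":0,"jaw":-0.3},{"x":0.08,"y":-0.08,"z":1.4,"wx":0,"wy":0,"wz":0,"jaw":-0.3},{"x":0.08,"y":-0.08,"z":1.4,"wx":0,"wy":0,"wz":0,"jaw":-0.3},{"x":0.08,"y":-0.08,"z":1.4,"wx":0,"wy":0,"wz":0,"jaw":-0.3},{"x":0.08,"y":-0.08,"z":1.4,"wx":0,"wy":0,"wz":0,"jaw":-0.3},{"x":0.08,"y":-0.08,"z":1.4,"wx":0,"wy":0,"wz":0,"jaw":-0.3}]' 10
python3 - <<'E'
from ringdet import *
s=readout.read_state()
print(s['tool_pos'],rel((.442,-.050,.003),down(93)))
E
```

```text
time_s: 23.2
tool_pos: [0.4417, -0.0501, 0.0043]
eef_rot: [[-0.052, 0.999, 0.001], [0.999, 0.052, -0.0], [-0.001, 0.001, -1.0]]
ft_force: [0.3, 0.2, -0.7]
opening: 0.0596
[ 0.44165183 -0.05006847  0.00430785] (array([0.002, 0.012, 0.044]), array([ 0.008,  0.004, -0.005]))
```

```bash
python3 -m inch '[{"x":0,"y":0.01,"z":0.03,"wx":0,"wy":0,"wz":0,"jaw":0},{"x":0,"y":0.01,"z":0.03,"wx":0,"wy":0,"wz":0,"jaw":0.2},{"x":0,"y":0.01,"z":0.03,"wx":0,"wy":0,"wz":0,"jaw":0.3},{"x":0,"y":0.01,"z":0.03,"wx":0,"wy":0,"wz":0,"jaw":1},{"x":0,"y":0.01,"z":0.03,"wx":0,"wy":0,"wz":0,"jaw":1},{"x":0,"y":0.01,"z":0.03,"wx":0,"wy":0,"wz":0,"jaw":1}]' 25
python3 -m inch '[{"x":0,"y":0,"z":-1,"wx":0,"wy":0,"wz":0,"jaw":1},{"x":0,"y":0,"z":-2.5,"wx":0,"wy":0,"wz":0,"jaw":1},{"x":0,"y":0,"z":-4,"wx":0,"wy":0,"wz":0,"jaw":1},{"x":0,"y":0,"z":-4.5,"wx":0,"wy":0,"wz":0,"jaw":1},{"x":0,"y":0,"z":-4.5,"wx":0,"wy":0,"wz":0,"jaw":1}]' 25
python3 - <<'E'
from ringdet import *
p=grab('wrist');cv2.imwrite('pics/w16.png',p['image'][:,:,::-1])
s=readout.read_state()
print(s['tool_pos'],rel((.515,-.311,.14),down(93)))
E
```

```text
time_s: 23.8
tool_pos: [0.4414, -0.0498, 0.0028]
eef_rot: [[-0.052, 0.999, 0.0], [0.999, 0.052, 0.0], [0.0, 0.0, -1.0]]
ft_force: [0.3, 0.5, 1.0]
opening: 0.033
time_s: 24.3
tool_pos: [0.4435, -0.0506, 0.1407]
eef_rot: [[-0.052, 0.999, 0.006], [0.999, 0.052, -0.002], [-0.003, 0.006, -1.0]]
ft_force: [0.4, -0.7, -0.6]
opening: 0.0324
[ 0.44193941 -0.05006997  0.13843296] (array([-8.812,  1.983, -0.04 ]), array([ 0.014,  0.007, -0.005]))
```

View pics/w16.png

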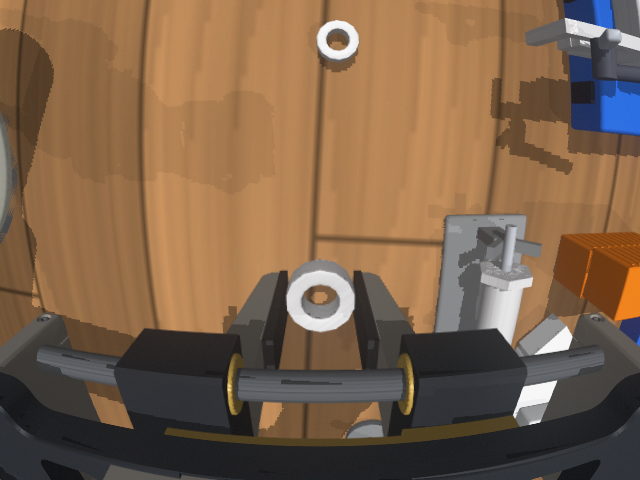

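```bash
python3 -m inch '[{"x":-1,"y":0.2,"z":0,"wx":0,"wy":0,"wz":0,"jaw":1},{"x":-2.3,"y":0.5,"z":0,"wx":0,"wy":0,"wz":0,"jaw":1},{"x":-3.7,"y":0.8,"z":0,"wx":0,"wy":0,"wz":0,"jaw":1},{"x":-5.1,"y":1.1,"z":0,"wx":0,"wy":0,"wz":0,"jaw":1},{"x":-6.5,"y":1.4,"z":0,"wx":0,"wy":0,"wz":0,"jaw":1},{"x":-7.8,"y":1.7,"z":0,"wx":0,"wy":0,"wz":0,"jaw":1},{"x":-8.4,"y":1.9,"z":0,"wx":0,"wy":0,"wz":0,"jaw":1},{"x":-8.8,"y":1.98,"z":0,"wx":0,"wy":0,"wz":0,"jaw":1}]' 25
python3 -m inch '[{"x":0,"y":0,"z":0,"wx":0,"wy":0,"wz":0,"jaw":1},{"x":0,"y":0,"z":0,"wx":0,"wy":0,"wz":0,"jaw":1},{"x":0,"y":0,"z":0,"wx":0,"wy":0,"wz":0,"jaw":1},{"x":0,"y":0,"z":0,"wx":0,"wy":0,"wz":0,"jaw":1}]' 25
python3 - <<'E'
from ringdet import *
s=readout.read_state()
print(s['tool_pos'])
p=grab('wrist');C=(0,255,0);T=fr(.515,-.311,0)
draw(p,[(l,C) for l in ring(T,28,10)+ring(T,7,80)+ring(T,7,74)],'pics/w17.png',(160,120,480,360),2.5)
for n in ('shaft_foot','stand'):print(n,[(round(q['p'],2),np.round(w(p,q['centre'])*1000).tolist()) for q in tip_of(n,p) if q['p']>.2])
E
```

```text
time_s: 25.15
tool_pos: [0.5133, -0.311, 0.1348]
eef_rot: [[-0.05, 0.999, -0.003], [0.999, 0.05, 0.003], [0.003, -0.003, -1.0]]
ft_force: [-0.2, 0.1, -0.1]
opening: 0.0324
time_s: 25.55
tool_pos: [0.5142, -0.3093, 0.1378]
eef_rot: [[-0.053, 0.999, -0.0], [0.999, 0.053, 0.0], [0.0, -0.0, -1.0]]
ft_force: [0.3, -0.0, -0.0]
opening: 0.0328
[ 0.5142418  -0.30930898  0.13778887]
shaft_foot [(0.94, [512.0, -312.0, 6.0])]
stand [(0.78, [513.0, -312.0, -2.0])]
```

View pics/w17.png

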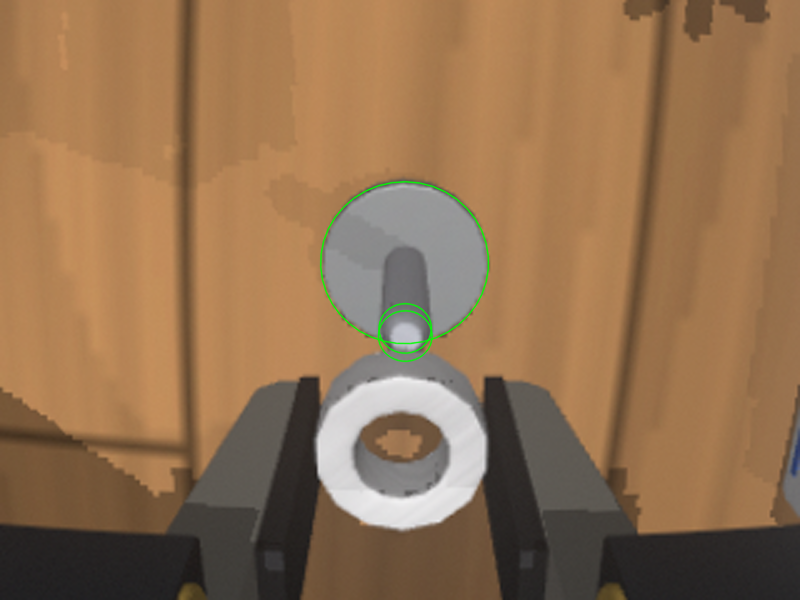

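```bash
cat >> ringdet.py <<'E'
def held(p,s,dz=.0132):
    z=s['tool_pos'][2]+dz
    return ringc(p,tuple(s['tool_pos'][:2]),z,r=45)[1]
E
python3 - <<'E'
from ringdet import *
s=readout.read_state();p=grab('wrist')
print(s['tool_pos'],held(p,s))
print(ringc(p,(.515,-.311),.08,r=14,name='pics/sh.png'))
print(rel((.515,-.311,.10),down(93)))
E
```

```text
[ 0.51434929 -0.30989058  0.13800036] [(np.False_, [514.1, -310.1], [31.6, 31.9]), (np.True_, [514.1, -310.0], [19.1, 19.4])]
((321, 252), [(np.False_, [515.1, -311.4], [6.2, 6.9])])
(array([-0.033,  0.019,  1.267]), array([ 0.001,  0.001, -0.002]))
```

```bash
python3 -m inch '[{"x":-0.04,"y":0.035,"z":0.6,"wx":0,"wy":0,"wz":0,"jaw":1},{"x":-0.04,"y":0.035,"z":1.2,"wx":0,"wy":0,"wz":0,"jaw":1},{"x":-0.04,"y":0.035,"z":1.6,"wx":0,"wy":0,"wz":0,"jaw":1},{"x":-0.04,"y":0.035,"z":1.6,"wx":0,"wy":0,"wz":0,"jaw":1},{"x":-0.04,"y":0.035,"z":1.6,"wx":0,"wy":0,"wz":0,"jaw":1},{"x":-0.04,"y":0.035,"z":1.6,"wx":0,"wy":0,"wz":0,"jaw":1},{"x":-0.04,"y":0.035,"z":1.6,"wx":0,"wy":0,"wz":0,"jaw":1}]' 25
python3 - <<'E'
from ringdet import *
s=readout.read_state();p=grab('wrist')
print(s['tool_pos'],held(p,s))
cv2.imwrite('pics/w18.png',cv2.resize(p['image'][180:380,200:440,::-1],None,fx=3,fy=3))
E
```

```text
time_s: 26.45
tool_pos: [0.516, -0.312, 0.0909]
eef_rot: [[-0.052, 0.999, 0.001], [0.999, 0.052, -0.001], [-0.001, 0.001, -1.0]]
ft_force: [-0.3, -0.8, -0.9]
opening: 0.0327
[ 0.51598235 -0.31201994  0.09088357] [(np.False_, [515.8, -312.3], [31.5, 31.8]), (np.True_, [515.7, -312.1], [19.3, 19.5])]
```

View pics/w18.png

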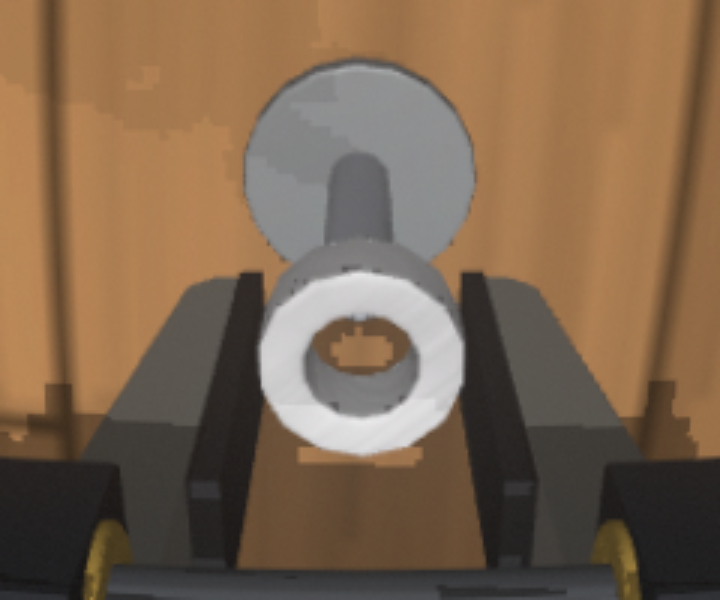

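```bash
python3 -m inch '[{"x":0.02,"y":-0.015,"z":0.1,"wx":0,"wy":0,"wz":0,"jaw":1},{"x":0.02,"y":-0.015,"z":0.2,"wx":0,"wy":0,"wz":0,"jaw":1},{"x":0.02,"y":-0.015,"z":0.2,"wx":0,"wy":0,"wz":0,"jaw":1},{"x":0.02,"y":-0.015,"z":0.3,"wx":0,"wy":0,"wz":0,"jaw":1},{"x":0.02,"y":-0.015,"z":0.4,"wx":0,"wy":0,"wz":0,"jaw":1},{"x":0.02,"y":-0.015,"z":0.5,"wx":0,"wy":0,"wz":0,"jaw":1},{"x":0.02,"y":-0.015,"z":0.5,"wx":0,"wy":0,"wz":0,"jaw":1}]' 25
python3 - <<'E'
from ringdet import *
s=readout.read_state();p=grab('wrist')
print(s['tool_pos'],s['ft_force'],held(p,s))
cv2.imwrite('pics/w19.png',cv2.resize(p['image'][180:380,200:440,::-1],None,fx=3,fy=3))
E
```

```text
time_s: 27.2
tool_pos: [0.5146, -0.3107, 0.0741]
eef_rot: [[-0.052, 0.999, -0.001], [0.999, 0.052, 0.001], [0.001, -0.001, -1.0]]
ft_force: [0.6, -0.5, -0.9]
opening: 0.0326
[ 0.514594   -0.31068021  0.07409639] [ 0.61431024 -0.45638469 -0.94188748] [(np.False_, [514.4, -310.9], [31.2, 31.8]), (np.True_, [514.3, -310.8], [19.3, 19.5])]
```

View pics/w19.png

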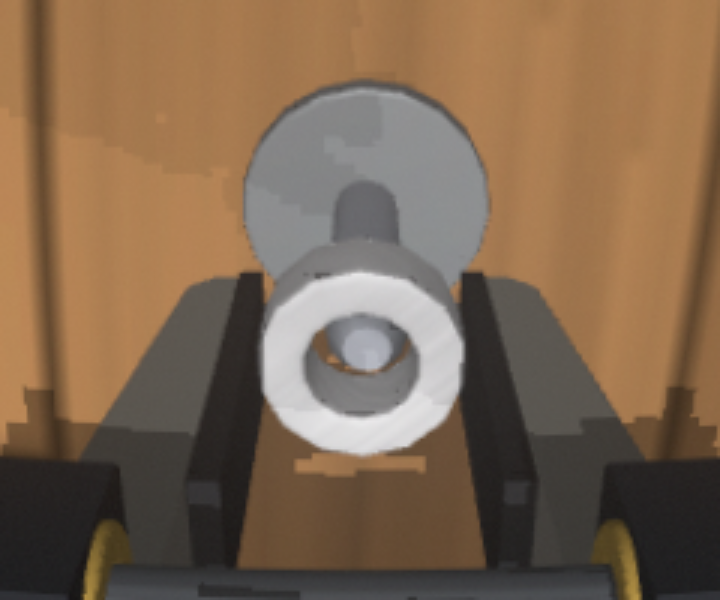

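```bash
python3 -m inch '[{"x":0,"y":0.02,"z":0.3,"wx":0,"wy":0,"wz":0,"jaw":1},{"x":0,"y":0.02,"z":0.7,"wx":0,"wy":0,"wz":0,"jaw":1},{"x":0,"y":0.02,"z":1.1,"wx":0,"wy":0,"wz":0,"jaw":1},{"x":0,"y":0.02,"z":1.5,"wx":0,"wy":0,"wz":0,"jaw":1},{"x":0,"y":0.02,"z":1.8,"wx":0,"wy":0,"wz":0,"jaw":1},{"x":0,"y":0.02,"z":1.9,"wx":0,"wy":0,"wz":0,"jaw":1},{"x":0,"y":0.02,"z":1.9,"wx":0,"wy":0,"wz":0,"jaw":1}]' 25
python3 - <<'E'
from ringdet import *
s=readout.read_state();p=grab('wrist')
print(s['tool_pos'],s['ft_force'],held(p,s))
cv2.imwrite('pics/w20.png',cv2.resize(p['image'][180:380,200:440,::-1],None,fx=3,fy=3))
E
```

```text
time_s: 27.95
tool_pos: [0.5152, -0.3106, 0.0171]
eef_rot: [[-0.052, 0.999, -0.001], [0.999, 0.052, 0.001], [0.001, -0.001, -1.0]]
ft_force: [0.4, 0.3, 0.4]
opening: 0.0324
[ 0.51522307 -0.31063357  0.01706503] [0.42055769 0.28854229 0.37354421] [(np.False_, [515.0, -310.7], [29.7, 29.8])]
```

View pics/w20.png

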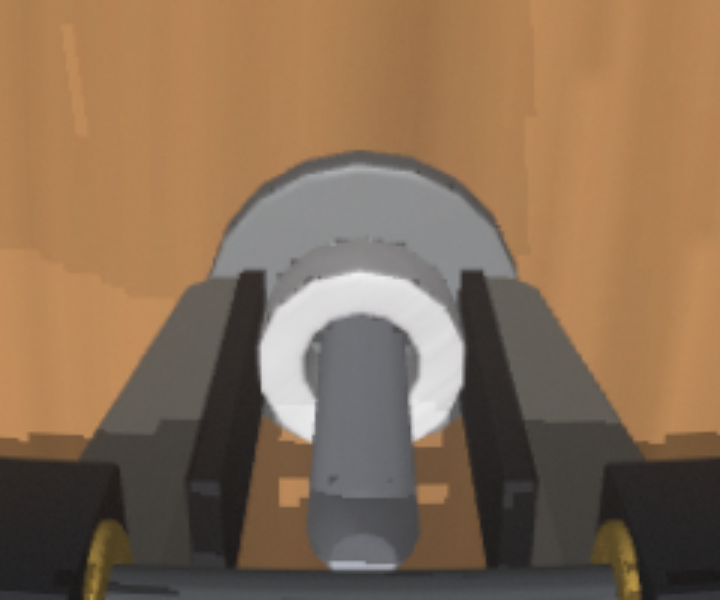

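```bash
python3 -m inch '[{"x":0,"y":0,"z":0.08,"wx":0,"wy":0,"wz":0,"jaw":1},{"x":0,"y":0,"z":0.1,"wx":0,"wy":0,"wz":0,"jaw":1},{"x":0,"y":0,"z":0.1,"wx":0,"wy":0,"wz":0,"jaw":0.1},{"x":0,"y":0,"z":0.1,"wx":0,"wy":0,"wz":0,"jaw":-0.1},{"x":0,"y":0,"z":0.1,"wx":0,"wy":0,"wz":0,"jaw":-0.2},{"x":0,"y":0,"z":0.1,"wx":0,"wy":0,"wz":0,"jaw":-0.2}]' 25
python3 -m inch '[{"x":0,"y":0,"z":-1,"wx":0,"wy":0,"wz":0,"jaw":-0.2},{"x":0,"y":0,"z":-2.5,"wx":0,"wy":0,"wz":0,"jaw":-0.2},{"x":0,"y":0,"z":-4,"wx":0,"wy":0,"wz":0,"jaw":-0.3},{"x":0,"y":0,"z":-4.5,"wx":0,"wy":0,"wz":0,"jaw":-0.4}]' 25
python3 - <<'E'
from ringdet import *
p=grab('wrist');cv2.imwrite('pics/w21.png',p['image'][:,:,::-1])
print('spacer',[(round(q['p'],2),np.round(w(p,q['centre'])*1000).tolist()) for q in tip_of('spacer1',p) if q['p']>.2])
p=grab('top');cv2.imwrite('pics/t21.png',p['image'][:,:,::-1])
print('spacer',[(round(q['p'],2),np.round(w(p,q['centre'])*1000).tolist()) for q in tip_of('spacer1',p) if q['p']>.2])
s=readout.read_state()
print(s['tool_pos'],rel((.451,.098,.12),down(93)))
E
```

```text
time_s: 28.6
tool_pos: [0.5156, -0.311, 0.0149]
eef_rot: [[-0.052, 0.999, 0.0], [0.999, 0.052, -0.0], [-0.0, 0.0, -1.0]]
ft_force: [-0.4, 0.5, 0.4]
opening: 0.0554
time_s: 29.0
tool_pos: [0.5179, -0.3129, 0.1557]
eef_rot: [[-0.052, 0.999, 0.007], [0.999, 0.052, -0.006], [-0.006, 0.006, -1.0]]
ft_force: [0.6, -0.5, 0.6]
opening: 0.0638
spacer [(0.78, [517.0, -314.0, 7.0]), (0.3, [515.0, -312.0, 7.0])]
spacer [(0.46, [513.0, -317.0, 13.0]), (0.45, [606.0, -119.0, 1.0]), (0.44, [449.0, 97.0, 2.0])]
[ 0.51486298 -0.31032064  0.14817697] (array([13.701, -1.422,  0.964]), array([-0.011, -0.012, -0.005]))
```

View pics/w21.png

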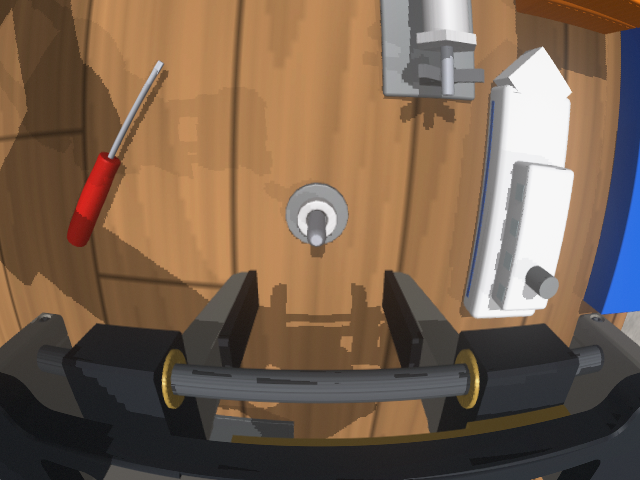

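View pics/t21.png

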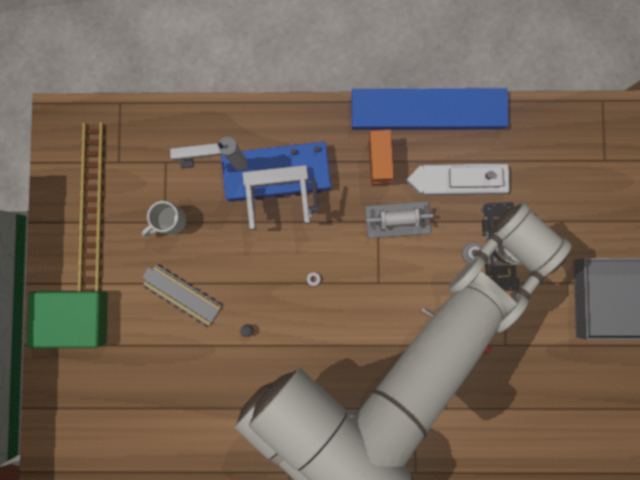

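```bash
python3 -m inch '[{"x":1.2,"y":-0.1,"z":0,"wx":0,"wy":0,"wz":0,"jaw":-0.4},{"x":2.8,"y":-0.3,"z":0,"wx":0,"wy":0,"wz":0,"jaw":-0.4},{"x":4.4,"y":-0.45,"z":0,"wx":0,"wy":0,"wz":0,"jaw":-0.4},{"x":6,"y":-0.6,"z":0,"wx":0,"wy":0,"wz":0,"jaw":-0.4},{"x":7.6,"y":-0.75,"z":0,"wx":0,"wy":0,"wz":0,"jaw":-0.4},{"x":9.2,"y":-0.9,"z":0,"wx":0,"wy":0,"wz":0,"jaw":-0.4},{"x":10.8,"y":-1.1,"z":0,"wx":0,"wy":0,"wz":0,"jaw":-0.4},{"x":12.2,"y":-1.3,"z":0.5,"wx":0,"wy":0,"wz":0,"jaw":-0.4}]' 25
python3 -m inch '[{"x":1,"y":-0.1,"z":0.5,"wx":0,"wy":0,"wz":0,"jaw":-0.3},{"x":1.5,"y":-0.12,"z":1.5,"wx":0,"wy":0,"wz":0,"jaw":-0.3},{"x":1.5,"y":-0.12,"z":2.5,"wx":0,"wy":0,"wz":0,"jaw":-0.3},{"x":1.5,"y":-0.12,"z":2.5,"wx":0,"wy":0,"wz":0,"jaw":-0.3},{"x":1.5,"y":-0.12,"z":2.5,"wx":0,"wy":0,"wz":0,"jaw":-0.3},{"x":1.5,"y":-0.12,"z":2.5,"wx":0,"wy":0,"wz":0,"jaw":-0.3}]' 25
python3 - <<'E'
from ringdet import *
s=readout.read_state();p=grab('wrist');cv2.imwrite('pics/w22.png',p['image'][:,:,::-1])
print(s['tool_pos'],ringc(p,(.451,.098),.016))
E
```

```text
time_s: 30.0
tool_pos: [0.4567, 0.0547, 0.1337]
eef_rot: [[-0.052, 0.999, -0.001], [0.999, 0.052, 0.0], [0.0, -0.001, -1.0]]
ft_force: [0.5, -0.1, -0.4]
opening: 0.0642
time_s: 30.6
tool_pos: [0.4525, 0.0969, 0.0606]
eef_rot: [[-0.051, 0.999, 0.001], [0.999, 0.051, -0.0], [-0.0, 0.001, -1.0]]
ft_force: [-0.2, 0.3, -0.1]
opening: 0.0599
[0.45251663 0.09693076 0.06060807] ((317, 256), [(np.False_, [449.8, 99.9], [31.8, 32.0]), (np.True_, [449.9, 100.1], [19.2, 19.3])])
```

View pics/w22.png

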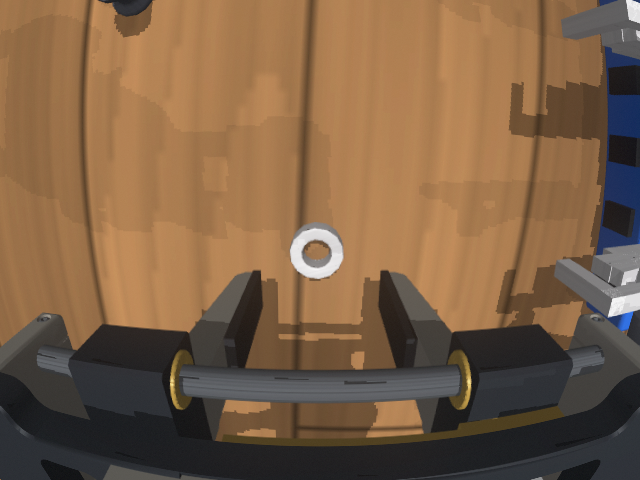

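```bash
python3 -m inch '[{"x":0.1,"y":-0.09,"z":0.9,"wx":0,"wy":0,"wz":0,"jaw":-0.3},{"x":0.1,"y":-0.09,"z":1.5,"wx":0,"wy":0,"wz":0,"jaw":-0.3},{"x":0.1,"y":-0.09,"z":1.85,"wx":0,"wy":0,"wz":0,"jaw":-0.3},{"x":0.1,"y":-0.09,"z":1.85,"wx":0,"wy":0,"wz":0,"jaw":-0.3},{"x":0.1,"y":-0.09,"z":1.85,"wx":0,"wy":0,"wz":0,"jaw":-0.3},{"x":0.1,"y":-0.09,"z":1.85,"wx":0,"wy":0,"wz":0,"jaw":-0.3},{"x":0.1,"y":-0.09,"z":1.85,"wx":0,"wy":0,"wz":0,"jaw":-0.3}]' 10
```

```text
time_s: 31.35
tool_pos: [0.4499, 0.1001, 0.0053]
eef_rot: [[-0.052, 0.999, 0.002], [0.999, 0.052, -0.0], [-0.0, 0.002, -1.0]]
ft_force: [0.2, 0.5, -0.2]
opening: 0.0601
```

```bash
python3 -m inch '[{"x":0,"y":0,"z":0.06,"wx":0,"wy":0,"wz":0,"jaw":0},{"x":0,"y":0,"z":0.06,"wx":0,"wy":0,"wz":0,"jaw":0.2},{"x":0,"y":0,"z":0.06,"wx":0,"wy":0,"wz":0,"jaw":0.3},{"x":0,"y":0,"z":0.06,"wx":0,"wy":0,"wz":0,"jaw":1},{"x":0,"y":0,"z":0.06,"wx":0,"wy":0,"wz":0,"jaw":1},{"x":0,"y":0,"z":0.06,"wx":0,"wy":0,"wz":0,"jaw":1}]' 25
python3 -m inch '[{"x":0,"y":0,"z":-1,"wx":0,"wy":0,"wz":0,"jaw":1},{"x":0,"y":0,"z":-2.5,"wx":0,"wy":0,"wz":0,"jaw":1},{"x":0,"y":0,"z":-4,"wx":0,"wy":0,"wz":0,"jaw":1},{"x":0,"y":0,"z":-4.5,"wx":0,"wy":0,"wz":0,"jaw":1},{"x":0,"y":0,"z":-4.5,"wx":0,"wy":0,"wz":0,"jaw":1}]' 25
python3 - <<'E'
from ringdet import *
s=readout.read_state()
print(s['tool_pos'],rel((.515,-.311,.14),down(93)))
E
```

```text
time_s: 31.95
tool_pos: [0.449, 0.1002, 0.0025]
eef_rot: [[-0.052, 0.999, -0.0], [0.999, 0.052, 0.0], [0.0, -0.0, -1.0]]
ft_force: [-0.1, -0.5, 1.1]
opening: 0.0333
time_s: 32.45
tool_pos: [0.4512, 0.1001, 0.1405]
eef_rot: [[-0.052, 0.999, 0.006], [0.999, 0.052, -0.0], [-0.001, 0.006, -1.0]]
ft_force: [-0.0, 0.2, -0.6]
opening: 0.0334
[0.45121469 0.10011238 0.1404872 ] (array([-13.795,   1.415,   0.034]), array([ 0.046,  0.004, -0.005]))
```

```bash
python3 -m inch '[{"x":-1.2,"y":0.1,"z":0,"wx":0,"wy":0,"wz":0,"jaw":1},{"x":-2.6,"y":0.3,"z":0,"wx":0,"wy":0,"wz":0,"jaw":1},{"x":-4,"y":0.45,"z":0,"wx":0,"wy":0,"wz":0,"jaw":1},{"x":-5.5,"y":0.6,"z":0,"wx":0,"wy":0,"wz":0,"jaw":1},{"x":-7,"y":0.75,"z":0,"wx":0,"wy":0,"wz":0,"jaw":1},{"x":-8.5,"y":0.9,"z":0,"wx":0,"wy":0,"wz":0,"jaw":1},{"x":-10,"y":1.1,"z":0,"wx":0,"wy":0,"wz":0,"jaw":1},{"x":-11.4,"y":1.2,"z":0,"wx":0,"wy":0,"wz":0,"jaw":1}]' 25
python3 -m inch '[{"x":-1.4,"y":0.15,"z":0,"wx":0,"wy":0,"wz":0,"jaw":1},{"x":-2.4,"y":0.22,"z":0,"wx":0,"wy":0,"wz":0,"jaw":1},{"x":-2.4,"y":0.22,"z":0,"wx":0,"wy":0,"wz":0,"jaw":1},{"x":-2.4,"y":0.22,"z":0,"wx":0,"wy":0,"wz":0,"jaw":1},{"x":-2.4,"y":0.22,"z":0,"wx":0,"wy":0,"wz":0,"jaw":1},{"x":-2.4,"y":0.22,"z":0,"wx":0,"wy":0,"wz":0,"jaw":1},{"x":-2.4,"y":0.22,"z":0,"wx":0,"wy":0,"wz":0,"jaw":1}]' 25
python3 - <<'E'
from ringdet import *
s=readout.read_state();p=grab('wrist');cv2.imwrite('pics/w23.png',p['image'][:,:,::-1])
print(s['tool_pos'],held(p,s))
print(ringc(p,(.515,-.311),.08,r=14))
E
```

```text
time_s: 33.25
tool_pos: [0.5016, -0.2409, 0.1351]
eef_rot: [[-0.051, 0.999, -0.003], [0.999, 0.051, 0.002], [0.002, -0.002, -1.0]]
ft_force: [0.5, -0.6, -0.5]
opening: 0.0335
time_s: 33.95
tool_pos: [0.5129, -0.31, 0.1374]
eef_rot: [[-0.053, 0.999, -0.0], [0.999, 0.053, 0.0], [0.0, -0.0, -1.0]]
ft_force: [0.2, 0.1, -0.6]
opening: 0.0334
[ 0.51291544 -0.31002154  0.1374308 ] [(np.False_, [512.7, -310.3], [31.8, 31.9]), (np.True_, [512.7, -310.1], [19.2, 19.5])]
((323, 253), [(np.False_, [515.4, -311.4], [6.3, 6.9])])
```

View pics/w23.png

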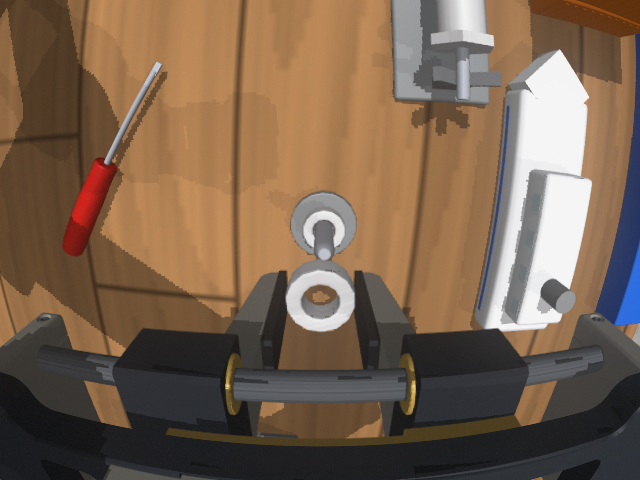

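```bash
python3 -m inch '[{"x":-0.03,"y":0.075,"z":0.6,"wx":0,"wy":0,"wz":0,"jaw":1},{"x":-0.03,"y":0.075,"z":1.2,"wx":0,"wy":0,"wz":0,"jaw":1},{"x":-0.03,"y":0.075,"z":1.6,"wx":0,"wy":0,"wz":0,"jaw":1},{"x":-0.03,"y":0.075,"z":1.6,"wx":0,"wy":0,"wz":0,"jaw":1},{"x":-0.03,"y":0.075,"z":1.6,"wx":0,"wy":0,"wz":0,"jaw":1},{"x":-0.03,"y":0.075,"z":1.6,"wx":0,"wy":0,"wz":0,"jaw":1},{"x":-0.03,"y":0.075,"z":1.6,"wx":0,"wy":0,"wz":0,"jaw":1},{"x":-0.03,"y":0.075,"z":1.6,"wx":0,"wy":0,"wz":0,"jaw":1}]' 25
python3 - <<'E'
from ringdet import *
s=readout.read_state();p=grab('wrist')
print(s['tool_pos'],s['opening'],held(p,s))
E
```

```text
time_s: 34.8
tool_pos: [0.5155, -0.3122, 0.0903]
eef_rot: [[-0.052, 0.999, 0.001], [0.999, 0.052, -0.001], [-0.001, 0.001, -1.0]]
ft_force: [0.4, 0.3, -0.4]
opening: 0.0331
[ 0.51550967 -0.31220435  0.09026721] 0.033102495463019535 [(np.False_, [515.3, -312.4], [31.6, 31.9]), (np.True_, [515.2, -312.3], [19.3, 19.8])]
```

```bash
python3 -m inch '[{"x":0.02,"y":0.0,"z":0.1,"wx":0,"wy":0,"wz":0,"jaw":1},{"x":0.02,"y":0.0,"z":0.2,"wx":0,"wy":0,"wz":0,"jaw":1},{"x":0.02,"y":0.0,"z":0.2,"wx":0,"wy":0,"wz":0,"jaw":1},{"x":0.02,"y":0.0,"z":0.3,"wx":0,"wy":0,"wz":0,"jaw":1},{"x":0.02,"y":0.0,"z":0.4,"wx":0,"wy":0,"wz":0,"jaw":1},{"x":0.02,"y":0.0,"z":0.5,"wx":0,"wy":0,"wz":0,"jaw":1},{"x":0.02,"y":0.0,"z":0.5,"wx":0,"wy":0,"wz":0,"jaw":1}]' 25
python3 - <<'E'
from ringdet import *
s=readout.read_state();p=grab('wrist')
print(s['tool_pos'],s['ft_force'],held(p,s))
cv2.imwrite('pics/w24.png',cv2.resize(p['image'][180:380,200:440,::-1],None,fx=3,fy=3))
E
```

```text
time_s: 35.55
tool_pos: [0.5148, -0.3109, 0.0738]
eef_rot: [[-0.052, 0.999, -0.001], [0.999, 0.052, 0.001], [0.001, -0.001, -1.0]]
ft_force: [0.0, 0.2, -0.6]
opening: 0.0329
[ 0.51475292 -0.31094603  0.07378104] [ 0.04473597  0.18431782 -0.58522981] [(np.False_, [514.5, -311.2], [31.6, 31.8]), (np.True_, [514.5, -311.0], [19.3, 19.7]), (np.False_, [523.5, -289.8], [5.0, 5.5]), (np.False_, [504.9, -290.3], [4.0, 5.1])]
```

View pics/w24.png

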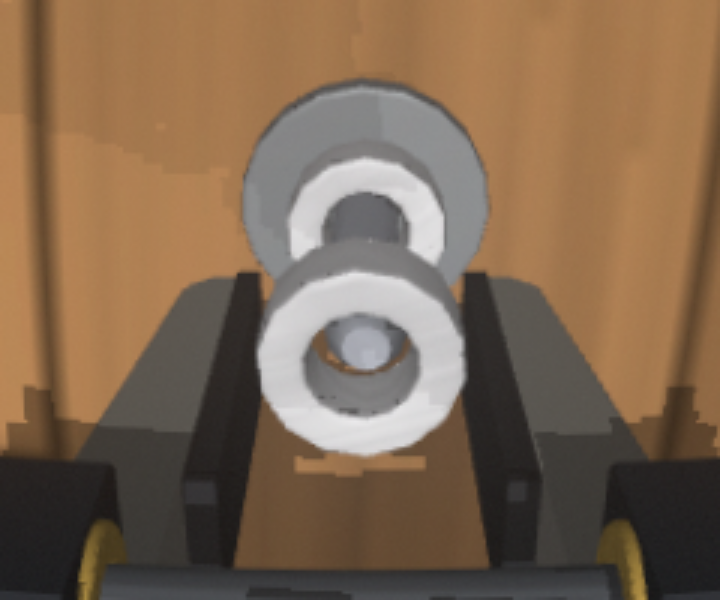

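```bash
python3 -m inch '[{"x":0,"y":0.015,"z":0.3,"wx":0,"wy":0,"wz":0,"jaw":1},{"x":0,"y":0.015,"z":0.7,"wx":0,"wy":0,"wz":0,"jaw":1},{"x":0,"y":0.015,"z":1.1,"wx":0,"wy":0,"wz":0,"jaw":1},{"x":0,"y":0.015,"z":1.3,"wx":0,"wy":0,"wz":0,"jaw":1},{"x":0,"y":0.015,"z":1.42,"wx":0,"wy":0,"wz":0,"jaw":1},{"x":0,"y":0.015,"z":1.42,"wx":0,"wy":0,"wz":0,"jaw":1},{"x":0,"y":0.015,"z":1.42,"wx":0,"wy":0,"wz":0,"jaw":1}]' 25
```

```text
time_s: 36.3
tool_pos: [0.5158, -0.3115, 0.0322]
eef_rot: [[-0.052, 0.999, 0.0], [0.999, 0.052, -0.0], [-0.0, 0.0, -1.0]]
ft_force: [0.5, -0.4, 0.4]
opening: 0.0336
```

```bash
python3 -m inch '[{"x":0,"y":0,"z":0.05,"wx":0,"wy":0,"wz":0,"jaw":1},{"x":0,"y":0,"z":0.07,"wx":0,"wy":0,"wz":0,"jaw":1},{"x":0,"y":0,"z":0.07,"wx":0,"wy":0,"wz":0,"jaw":0.1},{"x":0,"y":0,"z":0.07,"wx":0,"wy":0,"wz":0,"jaw":-0.1},{"x":0,"y":0,"z":0.07,"wx":0,"wy":0,"wz":0,"jaw":-0.2},{"x":0,"y":0,"z":0.07,"wx":0,"wy":0,"wz":0,"jaw":-0.2}]' 25
python3 -m inch '[{"x":0,"y":0,"z":-1,"wx":0,"wy":0,"wz":0,"jaw":-0.2},{"x":0,"y":0,"z":-2.5,"wx":0,"wy":0,"wz":0,"jaw":-0.2},{"x":0,"y":0,"z":-4,"wx":0,"wy":0,"wz":0,"jaw":-0.3},{"x":0,"y":0,"z":-5,"wx":0,"wy":0,"wz":0,"jaw":-0.4},{"x":0,"y":0,"z":-5,"wx":0,"wy":0,"wz":0,"jaw":-0.4}]' 25
python3 - <<'E'
from ringdet import *
p=grab('wrist');cv2.imwrite('pics/w25.png',p['image'][:,:,::-1])
p=grab('scene');cv2.imwrite('pics/s25.png',p['image'][:,:,::-1])
print('spacer',[(round(q['p'],2),np.round(w(p,q['centre'])*1000).tolist()) for q in boxes_of('spacer1',p) if q['p']>.1])
p=grab('top');cv2.imwrite('pics/t25.png',p['image'][:,:,::-1])
print('spacer',[(round(q['p'],2),np.round(w(p,q['centre'])*1000).tolist()) for q in boxes_of('spacer1',p) if q['p']>.1])
E
```

```text
time_s: 36.9
tool_pos: [0.5156, -0.3113, 0.0299]
eef_rot: [[-0.052, 0.999, 0.0], [0.999, 0.052, -0.0], [-0.0, 0.0, -1.0]]
ft_force: [0.2, -0.3, -0.7]
opening: 0.0552
time_s: 37.4
tool_pos: [0.5182, -0.3135, 0.1861]
eef_rot: [[-0.052, 0.999, 0.008], [0.999, 0.052, -0.007], [-0.008, 0.008, -1.0]]
ft_force: [0.4, -0.1, 0.2]
opening: 0.0643
spacer [(0.55, [523.0, -317.0, 42.0]), (0.4, [530.0, -316.0, 20.0])]
spacer [(0.55, [520.0, -308.0, 38.0])]
```

View pics/w25.png

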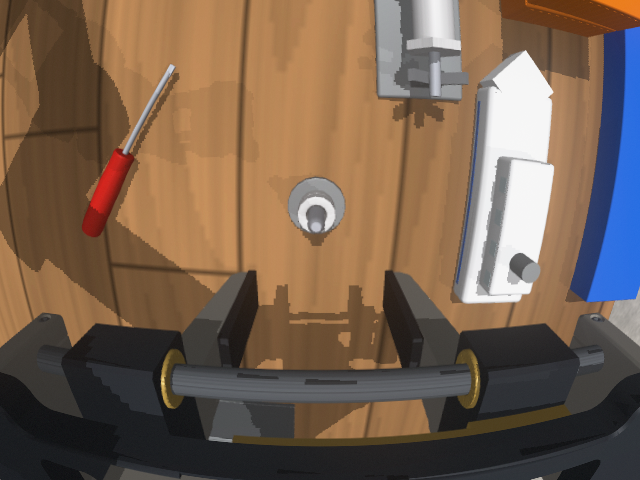

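View pics/s25.png

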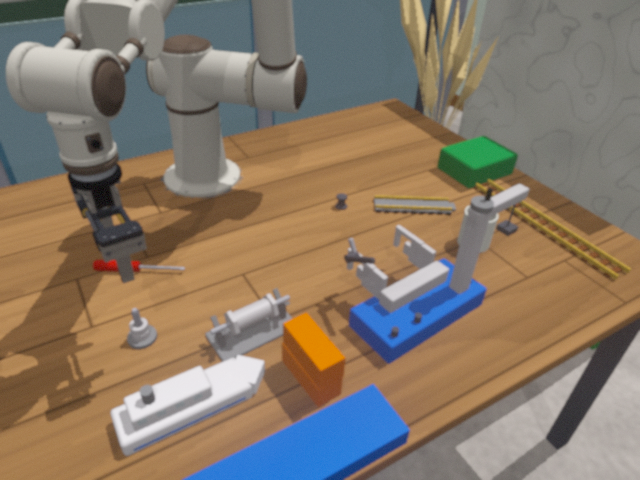

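Both sleeves are on the shaft, and no other sleeve shows in any view. Now close the lever: turn the tool while going above the back of the lever.

```bash
python3 - <<'E'
from ov import *
T=fr(.6215,.183,5)
print(T((85,-94,210)), rel(T((85,-94,210)),down(5)))
E
```

```text
(np.float64(0.7143691891560783), np.float64(0.09676593651292685), 0.21) (array([13.213,  7.348, -1.068]), array([-3.2000e-02, -1.0000e-03,  1.0994e+01]))
```

```bash
python3 -m inch '[{"x":1,"y":0.4,"z":-1,"wx":0,"wy":0,"wz":11,"jaw":1},{"x":2.2,"y":1,"z":-1.1,"wx":0,"wy":0,"wz":11,"jaw":1},{"x":3.5,"y":1.7,"z":-1.1,"wx":0,"wy":0,"wz":11,"jaw":1},{"x":4.8,"y":2.5,"z":-1.1,"wx":0,"wy":0,"wz":11,"jaw":1},{"x":6.1,"y":3.3,"z":-1.1,"wx":0,"wy":0,"wz":11,"jaw":1},{"x":7.4,"y":4.1,"z":-1.1,"wx":0,"wy":0,"wz":11,"jaw":1},{"x":8.7,"y":4.9,"z":-1.1,"wx":0,"wy":0,"wz":11,"jaw":1},{"x":10,"y":5.6,"z":-1.1,"wx":0,"wy":0,"wz":11,"jaw":1}]' 25
python3 - <<'E'
from ov import *
T=fr(.6215,.183,5)
print(rel(T((85,-94,210)),down(5)))
E
```

```text
time_s: 38.45
tool_pos: [0.6677, -0.001, 0.2106]
eef_rot: [[0.905, 0.426, -0.003], [0.426, -0.905, 0.001], [-0.003, -0.002, -1.0]]
ft_force: [0.0, -0.9, -0.4]
opening: 0.0026
(array([ 2.794, -2.288,  0.016]), array([-0.01 ,  0.021,  2.523]))
```

```bash
python3 -m inch '[{"x":1.3,"y":-1.1,"z":0,"wx":0,"wy":0,"wz":2.52,"jaw":1},{"x":2.79,"y":-2.29,"z":0,"wx":0,"wy":0,"wz":2.52,"jaw":1},{"x":2.79,"y":-2.29,"z":0,"wx":0,"wy":0,"wz":2.52,"jaw":1},{"x":2.79,"y":-2.29,"z":0,"wx":0,"wy":0,"wz":2.52,"jaw":1},{"x":2.79,"y":-2.29,"z":0,"wx":0,"wy":0,"wz":2.52,"jaw":1},{"x":2.79,"y":-2.29,"z":0,"wx":0,"wy":0,"wz":2.52,"jaw":1}]' 25
python3 - <<'E'
from ov import *
T=fr(.6215,.183,5)
print(rel(T((85,-94,210)),down(5)))
p=grab('wrist');cv2.imwrite('pics/w26.png',p['image'][:,:,::-1])
print([(round(q['p'],2),np.round(w(p,q['centre'])*1000).tolist()) for q in tip_of('lever_grip',p) if q['p']>.1])
E
```

```text
time_s: 39.05
tool_pos: [0.7132, 0.0937, 0.2121]
eef_rot: [[0.996, 0.093, -0.001], [0.093, -0.996, -0.0], [-0.001, 0.0, -1.0]]
ft_force: [0.5, 0.1, 0.6]
opening: 0.0003
(array([ 0.047, -0.099,  0.071]), array([0.001, 0.01 , 0.043]))
[]
```

View pics/w26.png

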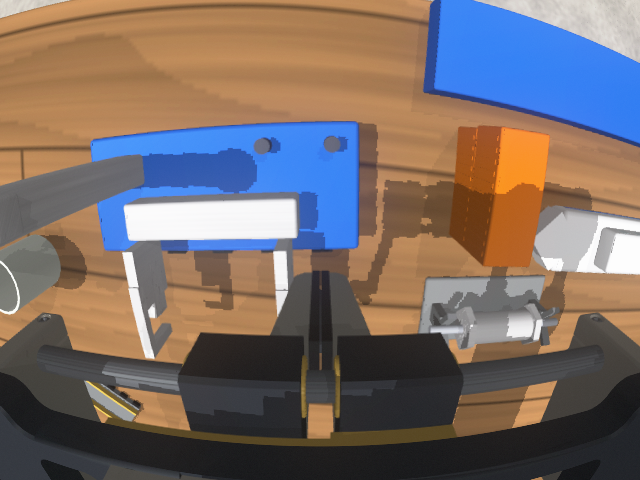

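```bash
python3 -m inch '[{"x":0,"y":-0.05,"z":1.3,"wx":0,"wy":0,"wz":0,"jaw":1},{"x":0,"y":-0.05,"z":2.57,"wx":0,"wy":0,"wz":0,"jaw":1},{"x":0,"y":-0.05,"z":2.57,"wx":0,"wy":0,"wz":0,"jaw":1},{"x":-0.6,"y":-0.05,"z":2.57,"wx":0,"wy":0,"wz":0,"jaw":1},{"x":-1.13,"y":-0.05,"z":2.47,"wx":0,"wy":0,"wz":0,"jaw":1},{"x":-1.8,"y":-0.05,"z":2.13,"wx":0,"wy":0,"wz":0,"jaw":1},{"x":-2.4,"y":-0.05,"z":1.67,"wx":0,"wy":0,"wz":0,"jaw":1},{"x":-2.4,"y":-0.05,"z":1.67,"wx":0,"wy":0,"wz":0,"jaw":1}]' 25
python3 - <<'E'
from ov import *
p=grab('scene'); cv2.imwrite('pics/s27.png',cv2.resize(p['image'][150:350,280:520,::-1],None,fx=3,fy=3))
print([(round(q['p'],2),np.round(w(p,q['centre'])*1000).tolist()) for q in tip_of('lever_grip',p) if q['p']>.1])
E
```

```text
time_s: 39.95
tool_pos: [0.6437, 0.0892, 0.1686]
eef_rot: [[0.996, 0.093, 0.008], [0.093, -0.996, -0.0], [0.008, 0.001, -1.0]]
ft_force: [0.0, 0.2, -0.1]
opening: 0.0002
[(0.64, [625.0, 90.0, 181.0]), (0.2, [625.0, 184.0, 2.0])]
```

View pics/s27.png

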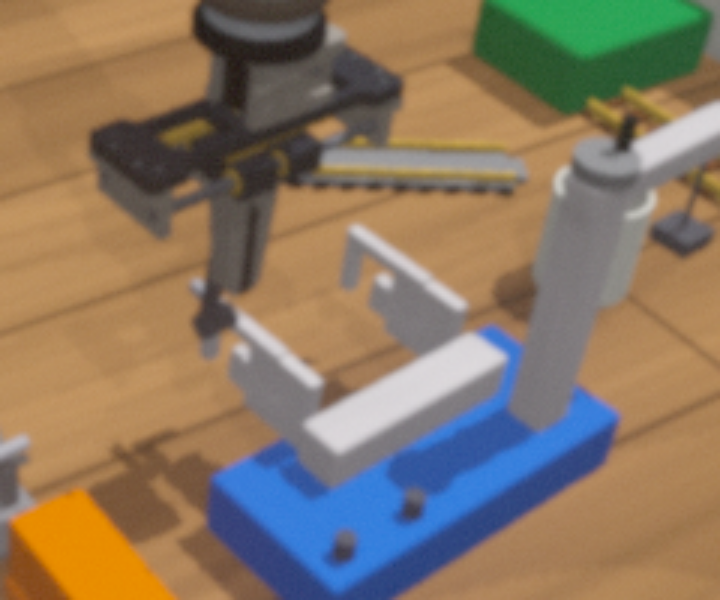

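```bash
python3 -m inch '[{"x":-0.4,"y":0.03,"z":-0.18,"wx":0,"wy":0,"wz":0,"jaw":1},{"x":-0.97,"y":0.03,"z":-0.28,"wx":0,"wy":0,"wz":0,"jaw":1},{"x":-1.47,"y":0.03,"z":-0.18,"wx":0,"wy":0,"wz":0,"jaw":1},{"x":-1.97,"y":0.03,"z":0.15,"wx":0,"wy":0,"wz":0,"jaw":1},{"x":-2.3,"y":0.03,"z":0.52,"wx":0,"wy":0,"wz":0,"jaw":1},{"x":-2.53,"y":0.03,"z":1.02,"wx":0,"wy":0,"wz":0,"jaw":1},{"x":-2.67,"y":0.03,"z":1.42,"wx":0,"wy":0,"wz":0,"jaw":1},{"x":-2.67,"y":0.03,"z":1.42,"wx":0,"wy":0,"wz":0,"jaw":1}]' 25
python3 - <<'E'
from ov import *
p=grab('scene'); cv2.imwrite('pics/s28.png',cv2.resize(p['image'][150:350,280:520,::-1],None,fx=3,fy=3))
print([(round(q['p'],2),np.round(w(p,q['centre'])*1000).tolist()) for q in tip_of('lever_grip',p) if q['p']>.1])
E
```

```text
time_s: 40.85
tool_pos: [0.5634, 0.0815, 0.1229]
eef_rot: [[0.996, 0.094, 0.001], [0.094, -0.996, 0.0], [0.001, -0.0, -1.0]]
ft_force: [-6.7, 0.1, 19.1]
opening: 0.0006
[(0.69, [554.0, 79.0, 113.0])]
```

View pics/s28.png

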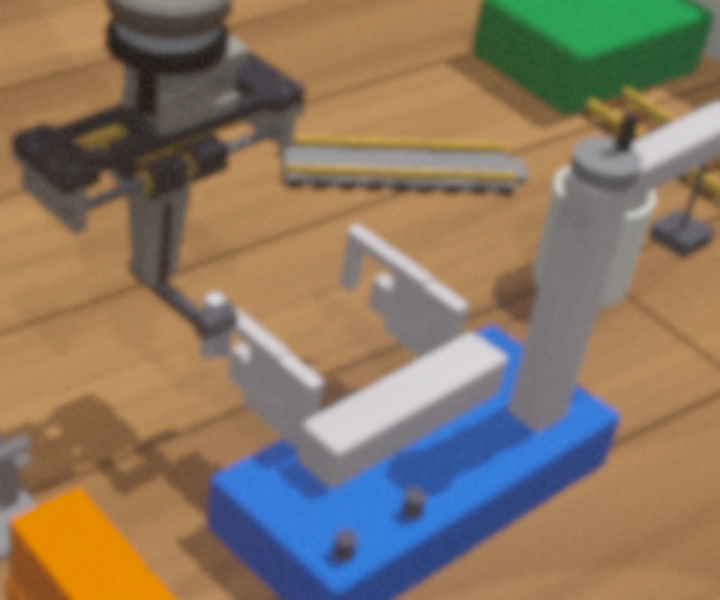

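```bash
python3 -m inch '[{"x":0,"y":0,"z":-0.2,"wx":0,"wy":0,"wz":0,"jaw":1},{"x":0,"y":0,"z":-1.5,"wx":0,"wy":0,"wz":0,"jaw":1},{"x":-0.5,"y":0,"z":-3,"wx":0,"wy":0,"wz":0,"jaw":1},{"x":-2,"y":0,"z":-4,"wx":0,"wy":0,"wz":0,"jaw":1},{"x":-3.5,"y":0,"z":-4,"wx":0,"wy":0,"wz":0,"jaw":1},{"x":-4,"y":0,"z":-4,"wx":0,"wy":0,"wz":0,"jaw":1},{"x":-4,"y":0,"z":-4,"wx":0,"wy":0,"wz":0,"jaw":1},{"x":-4,"y":0,"z":-4,"wx":0,"wy":0,"wz":0,"jaw":1}]' 25
python3 - <<'E'
from ov import *
C=(0,255,0);M=(255,0,255)
L=[(l,C) for l in craneL(fr(.6215,.183,5))]
T=fr(.515,-.311,0);L+=[(l,M) for l in ring(T,17,26)+ring(T,17,42)]
p=grab('scene'); draw(p,L,'pics/s29.png',(100,170,520,420),1.9)
for n in ['lever_grip','drum','cradle_seat','spacer1']: print(n,[(round(q['p'],2),np.round(w(p,q['centre'])*1000).tolist()) for q in tip_of(n,p) if q['p']>.2])
p=grab('wrist'); draw(p,L,'pics/w29.png',(0,0,640,480),1.25)
print([(round(q['p'],2),np.round(w(p,q['centre'])*1000).tolist()) for q in tip_of('lever_grip',p) if q['p']>.1])
p=grab('top');cv2.imwrite('pics/t29.png',p['image'][:,:,::-1])
E
```

```text
time_s: 41.75
tool_pos: [0.4432, 0.0701, 0.2397]
eef_rot: [[0.996, 0.093, -0.001], [0.093, -0.996, 0.0], [-0.001, -0.0, -1.0]]
ft_force: [0.5, 0.4, 0.6]
opening: 0.0001
lever_grip [(0.66, [556.0, 78.0, 115.0]), (0.48, [517.0, -310.0, 2.0])]
drum [(0.92, [608.0, -117.0, 51.0])]
cradle_seat [(0.91, [604.0, -116.0, 47.0]), (0.61, [616.0, 91.0, 114.0])]
spacer1 [(0.69, [514.0, -312.0, 7.0]), (0.47, [514.0, -310.0, 28.0])]
[(0.81, [551.0, 81.0, 117.0]), (0.23, [512.0, -312.0, 9.0])]
```

View pics/s29.png

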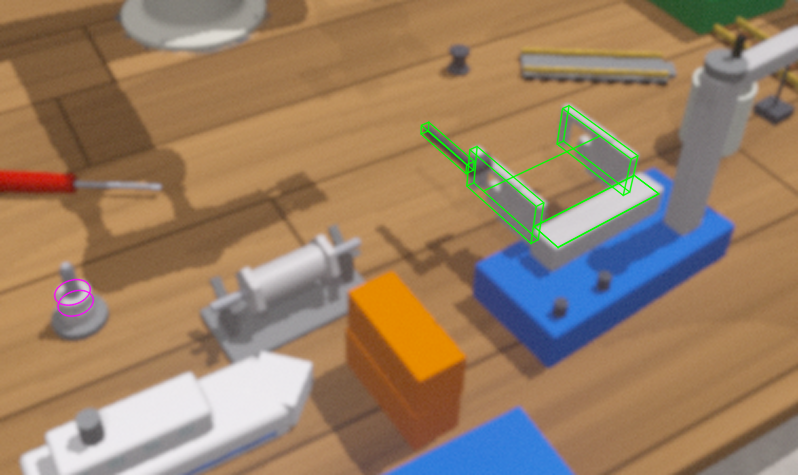

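View pics/w29.png

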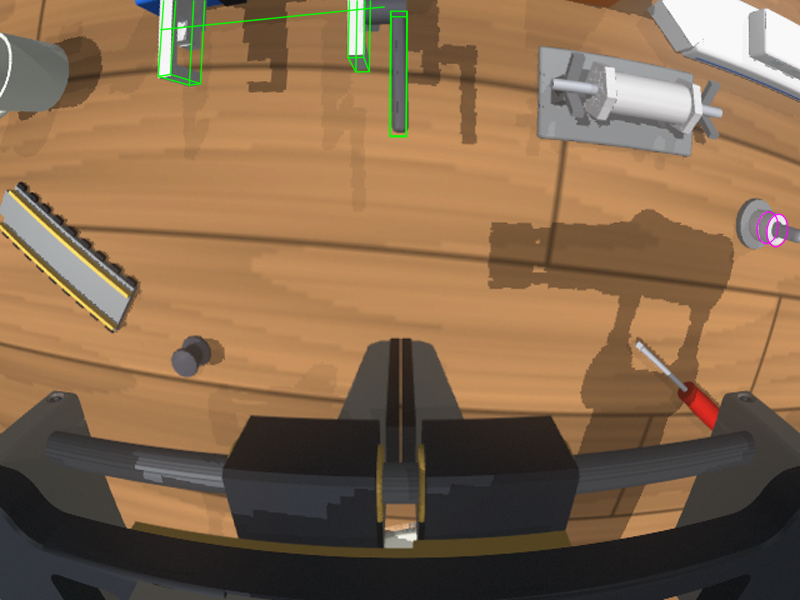

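View pics/t29.png

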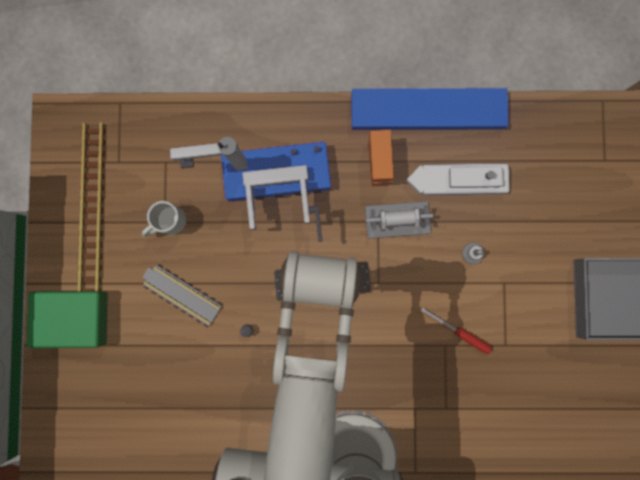

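```bash
python3 -c "
from cell import manip
print(manip.finish_job())"
```

```text
the job is handed in; nothing more can be done
None
```

The job is done and handed in at about 42 s on the robot's clock.

- **Opening the lever:** I swung the cam lever over to the back, to about 147°, close to its stop. The grip slipped off the handle near upright, so I pushed it the rest of the way with closed fingers.
- **Drum:** I took it out through the bottom of the slots and laid it in the cradle. The last scene picture shows the axle in both V notches. The detected drum centre was about (608, -117, 51) mm, against about (604, -116, 47) mm for the seat.
- **Spacers:** I saw only two in any view, and both are stacked on the storage shaft. In the last scene and wrist pictures their tops line up with the expected 26 and 42 mm heights.
- **Closing the lever:** I pushed it forward to its stop. Its top was level at about 123 mm and it pushed back with 19 N. The model drawn over the last pictures fits the closed lever.

Everything else appears to stand where it did at the start. I noticed no slackened grip or knocked spacer. No check failed; the network positions agreed to within about 5 mm.

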